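Load a guide roller onto its inspection mandrel

ROBOT

A 6-joint arm with a two-finger parallel gripper is mounted at the origin on the work surface. World frame = base frame: x ahead of the robot, y to its left, z up, the work surface at z = 0. Lengths are in m, angles in rad, forces in N, time in s.
With the tool pointing down it reaches from about 0.35 to 0.85 m from the base axis. Payload 8.1 kg.
Tool frame: the origin (TCP) lies on the centre line of the jaws, within the pads' length; the fingertips stand env.nose_length ahead of it and the grasp point (between the pads) lies 5 mm behind it (env.nose_length is the distance from the TCP to the fingertips, in m); z points along the fingers, x is the direction in which the jaws open and shut, and the axes are right-handed (so a half turn about z gives the same grasp; the last joint's range is limited). The gripper opens to 93 mm and grips with 3 to 60 N. Pads are 15 mm wide; open, the fingers measure 128 mm over their backs; the gripper's body (75 mm by 188 mm) begins 65 mm behind the grasp point.
Start: joints at [1.052, 0.13, 1.488, -0, 1.523, -0.085], TCP at [0.252, 0.544, 0.233] pointing down, gripper open.
Joint ranges: [-2.96, 2.96], [-0.89, 2.26], [0.02, 2.5], [-1.34, 4.48], [0, 2.73], [-2.66, 2.66]. Speed limits (rad/s): [2.39, 2.39, 2.79, 3.14, 3.14, 3.14].

INTERFACE

Orientations are given as a unit quaternion [w, x, y, z].
In Python, from rig import sense, vision, order, env gives the robot as it stands.
- The arm moves only by the tool play_rows, never from a script. Its arguments are lists of equal length, an entry for each row: "slide": the shift along the tool's x, y, z each as a share of 0.05 m, from -1 to 1, a list of three; "delta_rot": the turn, a rotation vector about the tool's x, y, z each as a share of 0.12 rad, from -1 to 1, a list of three; "claw": the closure, from -1 (fully open) to 1 (shut). A call has 1 to 20 rows; each row shifts and turns the pose as measured when the row begins, along the tool's axes as they then stand; what a row does not reach is not made up. A row lasts 1/10 s, in which the tool goes at most 50 mm and 8.59 degrees, less where a joint would pass 70% of its speed; a pose out of reach is approached as far as the arm can. A call with a number of a shift or a turn outside -1 to 1 is refused whole. A call with a gripper value outside its range is refused whole. The fingers move at their own pace and stop on an object; the grip force is fixed at half the most. Time passes only in rows, so rows that do not move let the fingers close. It gives the time, the measured TCP pose, the force and the opening at its end, in the units of the state.
- sense(): the state, without advancing time (a new reading comes with each control period).
- vision.snapshot(name): name is "scene" or "side" or "wrist"; returns the picture (480x640x3 uint8, red, green, blue); there is no depth.
- vision.calibration(name): a dict with "fx", "fy", "cx", "cy" (pixels), "R" (3x3) and "t" (3): a world point X has camera coordinates R X + t. Camera axes: x right, y down, z forward; pixel columns grow to the right and rows downward; lengths in m; the calibration is good to about 2 mm. A picture is of the moment at which its call begins: read the wrist's pose just before it. calibration takes no time and is no camera call; for the wrist camera it gives the pose at the moment of the call.
- order.close_job(): hands the job in, once; it reports no verdict.
The state is a dict: "time_s": time; "joints": joint angles; "joint_vel": joint speeds; "tau": joint torques, N m; "position": TCP position; "orientation": TCP orientation; "contact_force": force on the tool from outside, world axes, zero at the start; "wrist_torque": the same for the moment, N m; "finger_gap": finger opening in m.
Only numpy, scipy, OpenCV 4.12 (cv2) and the standard library are available. Lean on these libraries where they do the work, as an engineer would, in place of code of your own. Each camera call takes 0.05 s, during which the arm holds its last target.

TASK

Take the mandrel out of its V stand by the handle, thread it from the open end of the tray through the bore of the roller lying there, and press it home, gently but firmly, until the collar bears on the roller and the roller is hard up against the tray's end stop. Carry the roller on the mandrel, never touching the roller itself with the gripper, and lay the mandrel gently back in both V rests the same way round, so that the roller hangs free between the posts, still up against the collar; then let go. Leave the jar, the blue bin and the spare hub where they are.

Things in the scene. Friction and masses are not known exactly. Their poses are not given: they have to be found in the camera images.
- mandrel_grip (a point): Middle of the handle of the mandrel (loose steel rod, 0.14 kg, 175 mm long), on its axis; x along the axis to the tip, z up as it lies. Handle: black plastic, 18 x 18 mm square with upright flat sides, 58 mm long (x -29 to 29). Centre of mass about 65 mm along +x: grip the handle with 40 N or more, or it pivots in the fingers.
- mandrel: The mandrel. Origin on its axis in the collar's front face, 56 mm from mid-handle; x to the tip. Bare journal 12 mm thick, x -27 to -5 mm; steel collar 22 mm across, x -5 to 0, whose front face is pressed on the roller; arbor 12 mm thick, x 0 to 90, ending in a 2.5 mm long tapered nose 9.4 mm across.
- mandrel_seat (a point): Point on the mandrel's axis 23 mm in front of the collar's face, 79 mm along +x from mid-handle: the roller's centre lies here, lengthwise, once the collar is against the roller. x to the tip.
- roller_center (a point): Centre of the aluminium roller (60 to 160 g) lying in the tray's V nest; x along its bore, away from the tray's open end. 46 mm long (x -23 to 23), barrel 34 mm, 4 mm thick end flanges 44 mm in diameter; straight through bore 15 mm, no chamfer (1.5 mm play all round the 12 mm arbor). Hung on the arbor, its centre is 1.5 mm below the arbor's axis.
- roller: The roller; origin and axes as roller_center. It slides along the nest when pushed. Once against the tray's end stop it is held rigidly and the push rises steeply within a mm or two: 5 to 10 N is right, more than 20 N is too much.
- tray: Fixed grey plastic tray, base 118 x 92 x 8 mm, with a V nest (two slabs at 45 degrees, x -43 to 35 mm, up to 40 mm high) open at its -x end, where the V's middle is free for collar and handle. Aluminium yoke across the +x end: the end stop. Origin on the bench under the nest's axis; z up, x along the nest to the stop.
- nest_axis (a point): Point on the nest's axis 45 mm above the bench, over the tray's origin; x along the nest to the stop. The stop was slid and clamped by hand: its face is 23 to 35 mm from here along +x, not reported, to be found by feel (the roller starts 2 to 22 mm short of it). 60 mm high, with an open slot 22 mm wide for the mandrel.
- stand: Fixed stand: aluminium base 126 x 60 x 10 mm with two posts 8 mm thick, each with an open-topped 90 degree steel V (tops 62 mm above the bench, 27 mm wide). Origin on the bench under the roller's final centre; z up, x along the rests from handle to tip. Handle-side post centred at x -39 mm, the other at x 49 mm.
- rest_axis (a point): Point on the axis of the two V rests, 60 mm above the bench over the stand's origin; x as the stand. A mandrel lying in the rests has its axis on this axis. With mandrel_seat here, the handle-side post is in the middle of the bare journal (7 mm free either way). It starts so, give or take 3 mm along x.
- jar: Bystander: white squat jar with a steel cap, 56 mm in diameter, 70 mm high, origin under its centre.
- bin: Bystander: empty blue plastic bin 130 x 100 x 60 mm, origin under its centre.
- hub: Bystander: spare aluminium hub standing on its face, 48 mm in diameter, 26 mm high, origin under its centre.

How it is judged:
On the way, in this order (a step that is already met when the one before it is completed fails the run):
1. in the tray, the mandrel is through the roller, its collar within 2 mm of the roller's end, and presses it on the end stop: 4 N or more from mandrel and from tray for 0.1 s (x of roller_center in the frame of mandrel_seat between -0.002 and 0.002 m and distance between roller_center and mandrel_seat below 0.004 m and angle between the x axis of roller_center and the x axis of mandrel_seat, either way round below 0.08 rad and height (world z) of roller_center below 0.05 m and contact force between mandrel and roller above 4 N and contact force between roller and tray above 4 N), for 0.1 s.
2. the roller is lifted out of the tray on the mandrel, its centre more than 80 mm above the bench (height (world z) of roller_center above 0.08 m and distance between roller_center and mandrel_seat below 0.008 m and contact force between roller and tray below 0.1 N), for 0.2 s.
At the end, for the whole second after the job is handed in: The mandrel lies in both V rests, handle on the same side as before: mandrel_seat within 7.5 mm of rest_axis along the rests and within 2 mm across and in height, axis within 0.04 rad; the roller hangs on it within 6 mm of its place against the collar, not touching the stand; everything at rest (x of mandrel_seat in the frame of rest_axis between -0.0075 and 0.0075 m and y of mandrel_seat in the frame of rest_axis between -0.002 and 0.002 m and z of mandrel_seat in the frame of rest_axis between -0.002 and 0.002 m and angle between the x axis of mandrel_seat and the x axis of rest_axis, either way round below 0.04 rad and distance between roller_center and mandrel_seat below 0.006 m and angle between the x axis of roller_center and the x axis of mandrel_seat, either way round below 0.12 rad and contact force between roller and stand below 0.1 N and linear speed of each of roller, mandrel below 0.02 m/s and x of mandrel_grip in the frame of rest_axis below -0.07 m).
It fails at once if the mandrel presses on the roller with more than 20 N (contact force between mandrel and roller above 20 N).
It fails at once if the mandrel presses on the stand with more than 20 N (contact force between mandrel and stand above 20 N).
It fails at once if the mandrel hits the tray with more than 20 N (contact force between mandrel and tray above 20 N).
It fails at once if the gripper touches the roller (contact force between any of the fingers, the arm and roller above 0.5 N).
It fails at once if a bystander is moved by more than 20 mm (distance of any of jar, bin, hub from where it was at the start of the episode above 0.02 m).
It also fails if it takes over 64 s, if anything falls off the work surface, if the arm or the gripper's body presses on something with over 40 N, if the wrist force passes 120 N, or if a joint passes its speed limit or range.

## Working session

There is one attempt and no reset: what is moved stays moved. The work goes in short steps, Python scripts to look and compute and a tool call to move; the robot and the scene stay as the last step left them, time stands still between calls to the robot, and variables do not carry over. Pictures are saved under pics/ and viewed, and the job is handed in when it is done.

Besides the shell and the picture viewer there is one more tool, called after "Emit:" by a JSON object that holds its "op" and its "data", one argument or row to a line. play_rows: Moves the arm, as the interface text tells. Its arguments: {"type":"object","properties":{"slide":{"type":"array"},"delta_rot":{"type":"array"},"claw":{"type":"array"}},"required":["slide","delta_rot","claw"]}

```bash
ls; mkdir -p pics
python3 - <<'E'
from rig import sense, vision, order, env
import cv2
print(sense()); print(env.nose_length)
for n in ["scene","side","wrist"]:
    c=vision.calibration(n); print(n,c)
    cv2.imwrite(f"pics/{n}0.png",cv2.cvtColor(vision.snapshot(n),cv2.COLOR_RGB2BGR))
E
```

```text
pics
{'time_s': 0.0, 'joints': array([ 1.05159559e+00,  1.31143262e-01,  1.48927867e+00,  6.11773989e-06,
        1.52297126e+00, -8.53956937e-02]), 'joint_vel': array([ 0.00036285, -0.00050066, -0.00195875,  0.00086588,  0.00147291,
        0.00085689]), 'tau': array([ 1.60411523e-04, -5.59850192e+01, -4.91762495e+01,  7.69660366e-02,
        3.51261639e-02, -1.79654035e-04]), 'position': array([0.2519051 , 0.54396954, 0.23159844]), 'orientation': array([ 4.15492040e-04,  8.42711562e-01,  5.38364573e-01, -7.98658323e-04]), 'contact_force': array([0.45931635, 0.01112549, 0.36298073]), 'wrist_torque': array([-0.02255334, -0.00454095,  0.04948765]), 'finger_gap': 0.09276022693249901}
0.014
scene {'fx': 455.263260691922, 'fy': 455.263260691922, 'cx': 319.45761801045234, 'cy': 246.10897654326715, 'R': array([[ 0.84695643,  0.53118621,  0.02249465],
       [ 0.34848609, -0.52269966, -0.7780376 ],
       [-0.4015249 ,  0.66680302, -0.62781485]]), 't': array([-0.59011699, -0.09927399,  0.98290117])}
side {'fx': 537.6483282047725, 'fy': 537.6483282047725, 'cx': 325.01527574637976, 'cy': 237.5211138104486, 'R': array([[ 0.98087161, -0.19367336,  0.01953224],
       [-0.08912089, -0.53602212, -0.8394866 ],
       [ 0.17305591,  0.82168784, -0.54302923]]), 't': array([-0.58300735,  0.16805944,  0.82921398])}
wrist {'fx': 334.5574005545729, 'fy': 334.5574005545729, 'cx': 314.5453319746703, 'cy': 242.39599819980285, 'R': array([[ 0.42088025,  0.9071135 , -0.00221788],
       [ 0.87689047, -0.40622912,  0.25698445],
       [ 0.23221309, -0.11010451, -0.96641299]]), 't': array([-0.59894728, -0.02979435,  0.39113291])}
```

View pics/scene0.png

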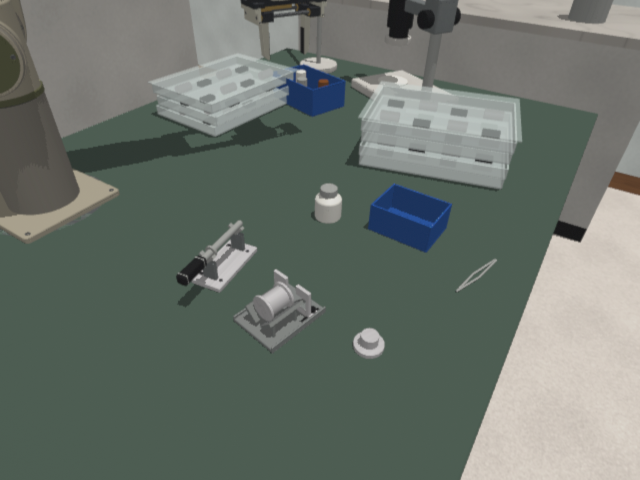

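View pics/side0.png

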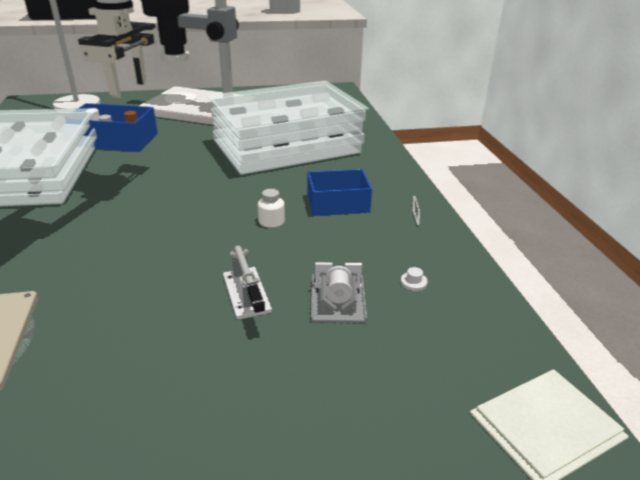

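View pics/wrist0.png

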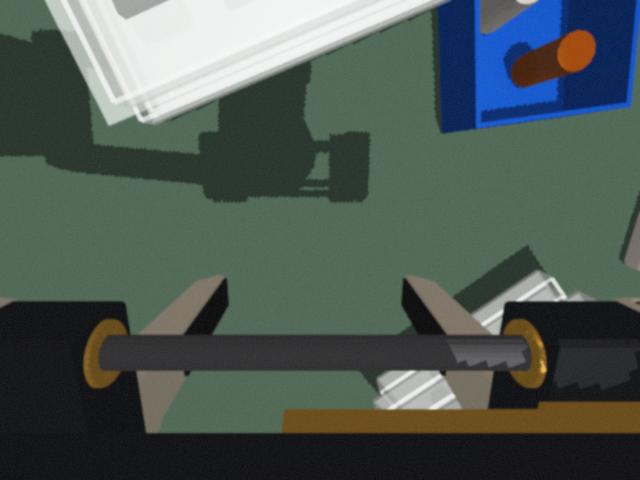

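The scene view shows the stand with mandrel around (215,255), the tray with roller (280,305), jar (328,204), bin (410,216) and hub (369,343). The side view has the stand at (247,280) and the tray at (340,290). The wrist view doesn't show the work yet. Next I'll enlarge these areas and get rough positions.

```bash
cat > h.py <<'E'
import numpy as np, cv2
from rig import sense, vision, env
from scipy.spatial.transform import Rotation as Rn
def plane(c,uv,z):
    d=c['R'].T@np.array([(uv[0]-c['cx'])/c['fx'],(uv[1]-c['cy'])/c['fy'],1]); o=-c['R'].T@c['t']
    return o+d*(z-o[2])/d[2]
def proj(c,X):
    p=c['R']@np.asarray(X,float)+c['t']; return np.array([c['fx']*p[0]/p[2]+c['cx'],c['fy']*p[1]/p[2]+c['cy']])
def two(c1,u1,c2,u2):
    A=[];b=[]
    for c,u in((c1,u1),(c2,u2)):
        o=-c['R'].T@c['t'];d=c['R'].T@np.array([(u[0]-c['cx'])/c['fx'],(u[1]-c['cy'])/c['fy'],1]);d/=np.linalg.norm(d)
        P=np.eye(3)-np.outer(d,d);A.append(P);b.append(P@o)
    return np.linalg.lstsq(np.vstack(A),np.hstack(b),rcond=None)[0]
def rpose():
    s=sense();q=s['orientation'];return s['position'],Rn.from_quat([q[1],q[2],q[3],q[0]]).as_matrix()
E
python3 - <<'E'
from h import *
s=vision.calibration('scene');d=vision.calibration('side')
print('handle end',plane(s,(186,276),.06),plane(d,(258,302),.06))
print('tip',plane(s,(240,226),.06),plane(d,(238,250),.06))
print('roller',plane(s,(270,303),.045),plane(d,(340,285),.045))
for n,u in (('jar',(328,215)),('bin',(408,230)),('hub',(369,348))): print(n,plane(s,u,0.0))
a=cv2.imread('pics/scene0.png')[200:360,160:400];cv2.imwrite('pics/sc.png',cv2.resize(a,None,fx=3.3,fy=3.3,interpolation=cv2.INTER_CUBIC))
a=cv2.imread('pics/side0.png')[230:335,200:380];cv2.imwrite('pics/sd.png',cv2.resize(a,None,fx=4.4,fy=4.4,interpolation=cv2.INTER_CUBIC))
E
```

```text
handle end [ 0.47807402 -0.05086054  0.06      ] [ 0.47702238 -0.04768751  0.06      ]
tip [0.46288376 0.09912642 0.06      ] [0.45507576 0.10235332 0.06      ]
roller [ 0.61476281 -0.01402418  0.045     ] [ 0.61747854 -0.00863126  0.045     ]
jar [0.53466663 0.29246125 0.        ]
bin [0.69781509 0.33814389 0.        ]
hub [0.76899363 0.02654196 0.        ]
```

View pics/sc.png

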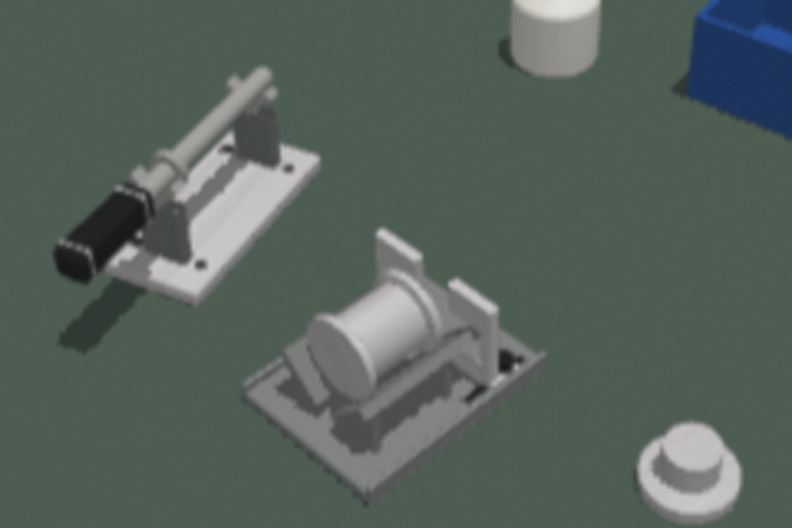

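View pics/sd.png

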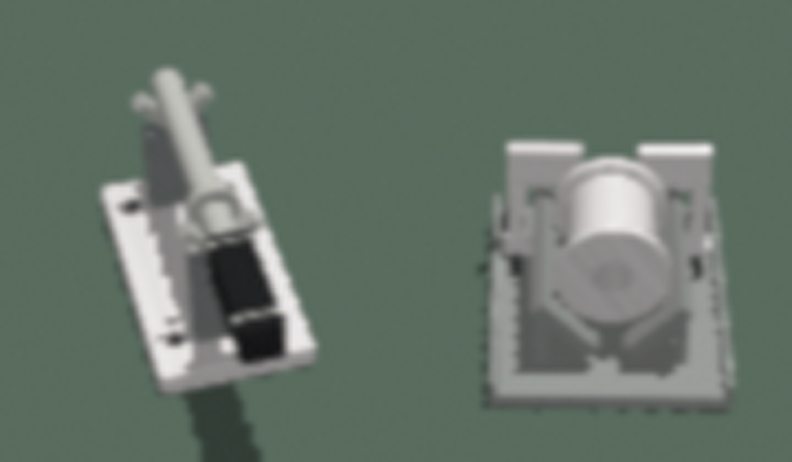

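Run:
```python
from h import *
p,R=rpose();c=vision.calibration('wrist')
C=-c['R'].T@c['t'];print('cam in tool',R.T@(C-p));print('cam axes in tool cols\n',R.T@c['R'].T);print(R)
```

```text
cam in tool [ 8.52871429e-05 -7.13205992e-02 -1.52622342e-01]
cam axes in tool cols
 [[ 9.99999646e-01 -4.54374087e-04 -7.08157990e-04]
 [ 6.21169336e-04  9.66383892e-01  2.57102680e-01]
 [ 5.67531679e-04 -2.57103029e-01  9.66383832e-01]]
[[ 4.20317614e-01  9.07376783e-01 -6.91004955e-04]
 [ 9.07375935e-01 -4.20318170e-01 -1.24461209e-03]
 [-1.41977405e-03 -1.03868885e-04 -9.99998987e-01]]
```

```bash
cat >> h.py <<'E'
def plan(target,yaw,n):
    "rows to go straight to TCP target, tool pointing down, tool x at world yaw"
    p,R=rpose(); 
    Rt=np.array([[np.cos(yaw),np.sin(yaw),0],[np.sin(yaw),-np.cos(yaw),0],[0,0,-1.]])
    w=Rn.from_matrix(R.T@Rt).as_rotvec()/n; d=(np.asarray(target)-p)/n
    print('dist',d*n,'rot/row',np.round(w/.12,3)); S=[]
    for k in range(n):
        S.append(np.round((R.T@d)/.05,3).tolist()); R=R@Rn.from_rotvec(w).as_matrix()
    print('slide',S)
E
python3 - <<'E'
from h import *
plan([.54,-.05,.28],0.0,14)
E
```

```text
dist [ 0.28802314 -0.59406261  0.04817568] rot/row [0.    0.001 0.677]
slide [[-0.597, 0.73, -0.068], [-0.536, 0.776, -0.068], [-0.471, 0.817, -0.068], [-0.403, 0.853, -0.068], [-0.333, 0.882, -0.068], [-0.26, 0.907, -0.068], [-0.186, 0.925, -0.069], [-0.11, 0.937, -0.069], [-0.034, 0.943, -0.069], [0.043, 0.942, -0.069], [0.119, 0.936, -0.069], [0.195, 0.923, -0.069], [0.269, 0.904, -0.069], [0.341, 0.879, -0.069]]
```

Emit:
{"op": "play_rows", "data": {
  "slide": [
    [-0.6, 0.73, -0.07],
    [-0.54, 0.78, -0.07],
    [-0.47, 0.82, -0.07],
    [-0.4, 0.85, -0.07],
    [-0.33, 0.88, -0.07],
    [-0.26, 0.91, -0.07],
    [-0.19, 0.92, -0.07],
    [-0.11, 0.94, -0.07],
    [-0.03, 0.94, -0.07],
    [0.04, 0.94, -0.07],
    [0.12, 0.94, -0.07],
    [0.2, 0.92, -0.07],
    [0.27, 0.9, -0.07],
    [0.34, 0.88, -0.07]
  ],
  "delta_rot": [
    [0, 0, 0.68],
    [0, 0, 0.68],
    [0, 0, 0.68],
    [0, 0, 0.68],
    [0, 0, 0.68],
    [0, 0, 0.68],
    [0, 0, 0.68],
    [0, 0, 0.68],
    [0, 0, 0.68],
    [0, 0, 0.68],
    [0, 0, 0.68],
    [0, 0, 0.68],
    [0, 0, 0.68],
    [0, 0, 0.68]
  ],
  "claw": [-1, -1, -1, -1, -1, -1, -1, -1, -1, -1, -1, -1, -1, -1]
}}

```text
time_s: 1.55
position: [0.5329, -0.0746, 0.2784]
orientation: [0.002, 1.0, -0.02, -0.002]
contact_force: [0.7, 0.1, 0.6]
finger_gap: 0.0928
```

Emit:
{"op": "play_rows", "data": {
  "slide": [
    [0, -0.4, 0],
    [0, 0, 0],
    [0, 0, 0]
  ],
  "delta_rot": [
    [0, 0, 0],
    [0, 0, 0],
    [0, 0, 0]
  ],
  "claw": [-1, -1, -1]
}}

```text
time_s: 1.85
position: [0.5347, -0.0632, 0.2768]
orientation: [0.003, 1.0, -0.028, -0.003]
contact_force: [-0.1, 1.0, 1.0]
finger_gap: 0.0933
```

Run:
```python
from h import *
import pickle
c=vision.calibration('wrist');im=vision.snapshot('wrist');print(rpose())
pickle.dump((c,im),open('w1.pkl','wb'))
b=cv2.cvtColor(im,cv2.COLOR_RGB2BGR);cv2.imwrite('pics/w1.png',b)
s=vision.calibration('wrist');print(abs(s['t']-c['t']).max())
```

```text
(array([ 0.53454225, -0.06265923,  0.2767505 ]), array([[ 0.99849174, -0.05445929, -0.00695956],
       [-0.0545019 , -0.99849512, -0.00608574],
       [-0.00661766,  0.00645587, -0.99995726]]))
0.00024555193954052534
```

View pics/w1.png

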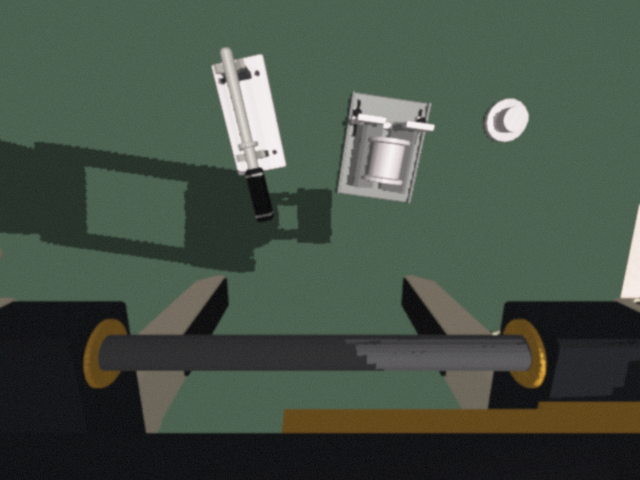

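Run:
```python
from h import *
import pickle
c,im=pickle.load(open('w1.pkl','rb'))
b=cv2.imread('pics/w1.png')[30:230,200:450];cv2.imwrite('pics/w1c.png',cv2.resize(b,None,fx=3,fy=3,interpolation=cv2.INTER_CUBIC))
P=lambda u,z:plane(c,u,z)
print('tip',P((225.5,49),.06),'handle end',P((264,217),.06))
print('roller',P((387,160),.045),'near',P((384,181),.05),'far',P((390,139),.05))
```

```text
tip [0.45442919 0.11087353 0.06      ] handle end [ 0.47633325 -0.05927731  0.06      ]
roller [ 0.61676368 -0.00530814  0.045     ] near [ 0.61245068 -0.02774445  0.05      ] far [0.61896176 0.01678273 0.05      ]
```

View pics/w1c.png

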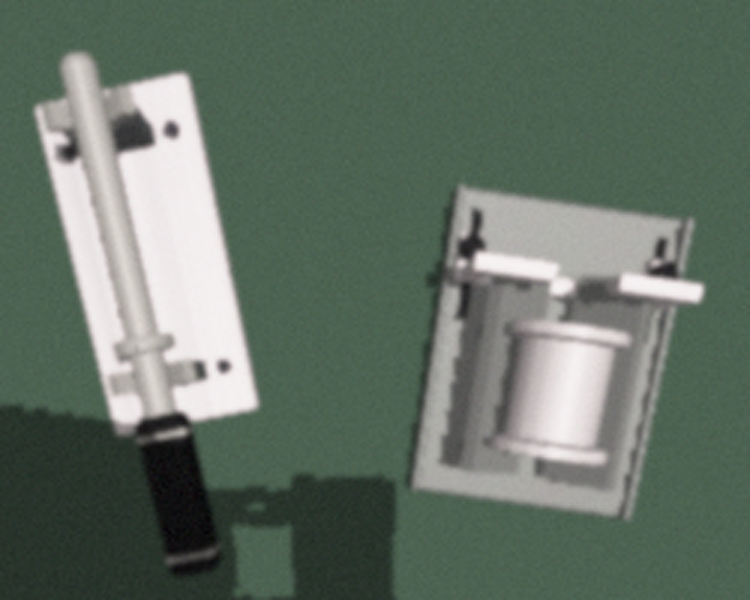

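The wrist view shows the mandrel running from its tip at (225,49) to the handle end at (264,217), and the roller centred at about (387,160). I'll move closer and lined up with the mandrel for a sharper measurement.

Run:
```python
from h import *
plan([.480,-.085,.16],0.127,4)
```

```text
dist [-0.05454225 -0.02234077 -0.1167505 ] rot/row [ 0.012  0.015 -0.378]
slide [[-0.262, 0.123, 0.586], [-0.269, 0.111, 0.586], [-0.275, 0.1, 0.585], [-0.28, 0.088, 0.584]]
```

Emit:
{"op": "play_rows", "data": {
  "slide": [
    [-0.26, 0.12, 0.59],
    [-0.27, 0.11, 0.59],
    [-0.28, 0.1, 0.59],
    [-0.28, 0.09, 0.58],
    [0, 0, 0],
    [0, 0, 0]
  ],
  "delta_rot": [
    [0.01, 0.015, -0.38],
    [0.01, 0.015, -0.38],
    [0.01, 0.015, -0.38],
    [0.01, 0.015, -0.38],
    [0, 0, 0],
    [0, 0, 0]
  ],
  "claw": [-1, -1, -1, -1, -1, -1]
}}

```text
time_s: 2.5
position: [0.4787, -0.0818, 0.1579]
orientation: [0.001, 0.997, 0.072, 0.002]
contact_force: [0.5, 0.1, 1.7]
finger_gap: 0.0926
```

Run:
```python
from h import *
import pickle
c=vision.calibration('wrist');im=vision.snapshot('wrist');print(rpose())
pickle.dump((c,im),open('w2.pkl','wb'))
b=cv2.cvtColor(im,cv2.COLOR_RGB2BGR);cv2.imwrite('pics/w2.png',cv2.resize(b[:300,130:530],None,fx=2,fy=2,interpolation=cv2.INTER_CUBIC))
```

```text
(array([ 0.47869439, -0.08172513,  0.1578293 ]), array([[ 0.9896159 ,  0.14367413,  0.00425585],
       [ 0.14368197, -0.98962263, -0.00159591],
       [ 0.00398239,  0.00219083, -0.99998967]]))
```

View pics/w2.png

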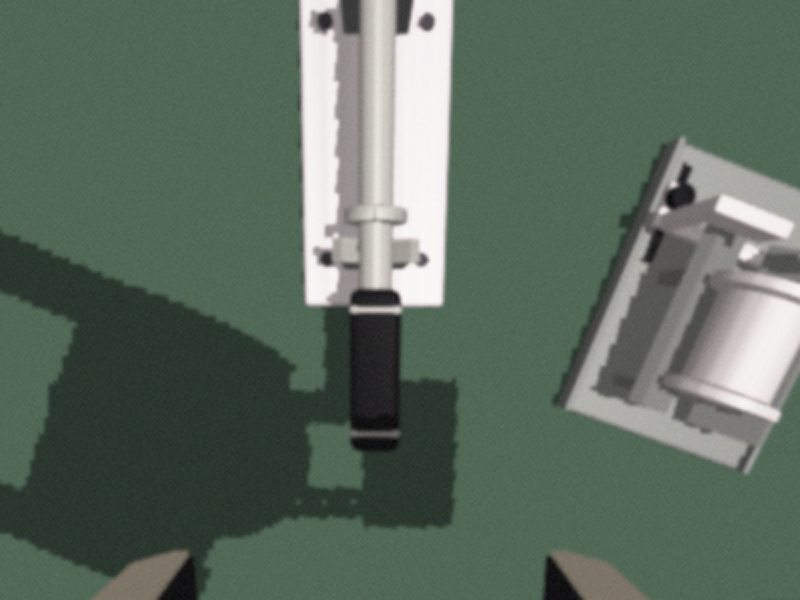

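Here the mandrel stands nearly vertical in the image: handle centreline at about column 317.5, collar at row 107, handle from row 145 to 224. I'll measure its edges from intensity profiles.

Run:
```python
from h import *
import pickle
c,im=pickle.load(open('w2.pkl','rb'))
hsv=cv2.cvtColor(im,cv2.COLOR_RGB2HSV);g=cv2.cvtColor(im,cv2.COLOR_RGB2GRAY).astype(int)
m=(g<45)&(im[:,:,1]-im[:,:,0].astype(int)<12)
pts=[]
for r in range(162,213,5):
    # local centre: dark run around col 317
    cc=np.where(g[r,290:345]<32)[0]+290
    print(r,cc.min(),cc.max(),end=' | '); pts.append(((cc.min()+cc.max())/2,r))
A=[plane(c,p,.069) for p in pts];print()
for a in (A[0],A[-1]):print(a)
# arbor edges
B=[]
for r in range(20,100,10):
    row=g[r,295:345]; e=np.abs(np.diff(row)); print(r,row[10:42].tolist())
print('handle col profile',g[135:235,317].tolist())
```

```text
162 305 328 | 167 306 328 | 172 305 328 | 177 306 328 | 182 306 328 | 187 305 328 | 192 306 328 | 197 306 329 | 202 305 328 | 207 305 328 | 212 306 329 | 
[ 0.47095096 -0.01709126  0.069     ]
[ 0.47679179 -0.05208381  0.069     ]
20 [147, 147, 148, 146, 136, 130, 145, 161, 174, 188, 190, 196, 209, 219, 220, 216, 207, 204, 199, 197, 191, 180, 192, 226, 236, 240, 241, 242, 243, 242, 242, 242]
30 [147, 148, 149, 143, 133, 130, 145, 163, 177, 186, 189, 200, 212, 220, 222, 217, 209, 203, 202, 194, 186, 178, 198, 230, 239, 239, 241, 242, 243, 244, 243, 242]
40 [147, 149, 151, 142, 129, 132, 145, 162, 178, 183, 190, 199, 211, 220, 223, 219, 207, 202, 201, 195, 185, 182, 204, 230, 238, 240, 242, 243, 243, 243, 242, 242]
50 [149, 151, 150, 144, 132, 132, 144, 160, 180, 186, 190, 199, 216, 222, 224, 217, 211, 204, 200, 195, 186, 185, 209, 232, 239, 240, 241, 243, 243, 244, 243, 243]
60 [146, 146, 148, 145, 133, 135, 147, 162, 175, 187, 192, 204, 216, 224, 224, 214, 208, 204, 196, 193, 186, 187, 212, 235, 240, 241, 243, 244, 244, 245, 244, 243]
70 [148, 147, 148, 141, 133, 134, 145, 165, 178, 
[... 176 characters left out ...]
3, 222, 229, 225, 215, 208, 203, 198, 192, 180, 194, 227, 238, 240, 242, 243, 244, 246, 245, 244, 244]
90 [144, 148, 149, 144, 130, 136, 151, 168, 178, 185, 194, 204, 218, 227, 226, 216, 206, 202, 197, 193, 183, 198, 231, 240, 242, 241, 243, 246, 246, 245, 244, 244]
handle col profile [222, 223, 224, 223, 224, 223, 219, 219, 199, 146, 78, 33, 31, 37, 35, 37, 44, 74, 138, 188, 182, 121, 60, 41, 36, 40, 33, 40, 36, 37, 35, 40, 39, 39, 40, 33, 40, 38, 36, 38, 36, 39, 36, 38, 37, 35, 33, 35, 34, 32, 31, 37, 34, 37, 34, 33, 37, 38, 39, 35, 31, 32, 32, 34, 34, 33, 31, 34, 33, 30, 31, 33, 34, 29, 21, 13, 15, 21, 20, 23, 56, 85, 92, 58, 29, 17, 17, 18, 16, 22, 31, 43, 50, 49, 53, 50, 49, 46, 50, 48]
```

Run:
```python
from h import *
import pickle
c,im=pickle.load(open('w2.pkl','rb'))
P=lambda u,z:plane(c,u,z)
a=P((318.4,20),.06);b=P((317.9,90),.06);h1=P((317,162),.069);h2=P((317.2,212),.069)
for n,v in (('a',a),('b',b),('h1',h1),('h2',h2)):print(n,v)
L=np.array([a,b,h1,h2])[:,:2];d=L[0]-L[3];print('yaw a-h2',np.degrees(np.arctan2(d[1],d[0])),np.degrees(np.arctan2(*(a-b)[[1,0]])),np.degrees(np.arctan2(*(h1-h2)[[1,0]])))
print('collar front',P((317,103),.071),P((317,111),.071))
print('handle front top edge',P((317,145.5),.069),'handle back top',P((317,218),.069),'back bottom',P((317,224),.051))
w1,_=pickle.load(open('w1.pkl','rb'));print('tip w1',plane(w1,(225.5,48),.06))
```

```text
a [0.45920198 0.07269282 0.06      ]
b [0.4650482  0.03065313 0.06      ]
h1 [ 0.47129823 -0.01704119  0.069     ]
h2 [ 0.47657523 -0.05211492  0.069     ]
yaw a-h2 97.9246544270049 97.91701989532288 98.5562247517831
collar front [0.46573674 0.02083768 0.071     ] [0.46645904 0.01589893 0.071     ]
handle front top edge [ 0.46968859 -0.00603519  0.069     ] handle back top [ 0.477074   -0.05653321  0.069     ] back bottom [ 0.47846435 -0.06470741  0.051     ]
tip w1 [0.45454074 0.11175277 0.06      ]
```

Run:
```python
from h import *
plan([.4722,-.0221,.056],0.1396,4)
```

```text
dist [-0.00649439  0.05962513 -0.1018293 ] rot/row [ 0.005 -0.008  0.01 ]
slide [[0.009, -0.301, 0.509], [0.009, -0.301, 0.509], [0.009, -0.3, 0.509], [0.009, -0.3, 0.509]]
```

Emit:
{"op": "play_rows", "data": {
  "slide": [
    [0.01, -0.3, 0.51],
    [0.01, -0.3, 0.51],
    [0.01, -0.3, 0.51],
    [0.01, -0.3, 0.51],
    [0, 0, 0]
  ],
  "delta_rot": [
    [0.005, -0.008, 0.01],
    [0.005, -0.008, 0.01],
    [0.005, -0.008, 0.01],
    [0.005, -0.008, 0.01],
    [0, 0, 0]
  ],
  "claw": [-1, -1, -1, -1, -1]
}}

```text
time_s: 3.05
position: [0.4846, -0.0203, 0.0652]
orientation: [0.003, 0.998, 0.068, 0.01]
contact_force: [-1.2, -0.4, -0.6]
finger_gap: 0.093
```

Run:
```python
from h import *
plan([.4722,-.0221,.055],0.1396,1)
print(sense()['contact_force'])
```

```text
dist [-0.0124097  -0.00180536 -0.01024363] rot/row [ 0.054 -0.161 -0.024]
slide [[-0.255, 0.001, 0.2]]
[-1.1587571  -0.43188064 -0.63960723]
```

Emit:
{"op": "play_rows", "data": {
  "slide": [
    [-0.25, 0, 0],
    [0, 0, 0]
  ],
  "delta_rot": [
    [0.05, -0.16, -0.02],
    [0, 0, 0]
  ],
  "claw": [-1, -1]
}}

```text
time_s: 3.25
position: [0.4744, -0.0224, 0.0689]
orientation: [0.001, 0.998, 0.07, 0.001]
contact_force: [-0.3, -0.2, -0.2]
finger_gap: 0.0929
```

Run:
```python
from h import *
plan([.4722,-.0221,.055],0.1396,1)
print(sense()['contact_force'],sense()['joints'],sense()['joint_vel'],rpose()[0])
```

```text
dist [-0.00216587  0.00027727 -0.01393202] rot/row [ 0.014 -0.021  0.01 ]
slide [[-0.043, -0.012, 0.279]]
[-0.29214879 -0.23793932 -0.15576047] [-1.54495922e-01 -6.61149396e-02  1.99974749e+00 -9.26136866e-04
  1.20510507e+00 -2.94972836e-01] [ 0.00398904 -0.00731976 -0.05553078 -0.00056066 -0.01474679  0.00635198] [ 0.47436587 -0.02237727  0.06893202]
```

Emit:
{"op": "play_rows", "data": {
  "slide": [
    [-0.04, 0, 0.2],
    [-0.02, 0, 0.08],
    [0, 0, 0]
  ],
  "delta_rot": [
    [0.01, -0.02, 0.01],
    [0, 0, 0],
    [0, 0, 0]
  ],
  "claw": [-1, -1, -1]
}}

```text
time_s: 3.55
position: [0.4745, -0.0248, 0.0581]
orientation: [0.001, 0.998, 0.069, 0.003]
contact_force: [-0.4, -0.8, -0.1]
finger_gap: 0.0932
```

Run:
```python
from h import *
plan([.4722,-.0221,.055],0.1396,1)
print(sense()['contact_force'],sense()['joint_vel'],rpose()[0])
```

```text
dist [-0.00230022  0.0027259  -0.00310812] rot/row [ 0.023 -0.056 -0.018]
slide [[-0.039, -0.06, 0.062]]
[-0.43526306 -0.76326349 -0.05597664] [-0.00865244 -0.00253102 -0.00248822 -0.00121583  0.00591524 -0.00135786] [ 0.47450022 -0.0248259   0.05810812]
```

Emit:
{"op": "play_rows", "data": {
  "slide": [
    [-0.05, -0.06, 0.06],
    [0, 0, 0]
  ],
  "delta_rot": [
    [0.02, -0.055, -0.015],
    [0, 0, 0]
  ],
  "claw": [-1, -1]
}}

```text
time_s: 3.75
position: [0.4715, -0.0225, 0.0551]
orientation: [0.0, 0.998, 0.069, -0.0]
contact_force: [0.3, 0.1, -0.3]
finger_gap: 0.0927
```

Run:
```python
from h import *
plan([.4722,-.0221,.055],0.1396,1)
print(sense()['contact_force'],sense()['joint_vel'],rpose()[0])
```

```text
dist [ 0.00065042  0.0004231  -0.00011049] rot/row [ 0.002  0.001 -0.01 ]
slide [[0.014, -0.007, 0.002]]
[ 0.26716102  0.06012675 -0.34388585] [-0.00638272 -0.00573033 -0.01243614 -0.00156326 -0.00176687 -0.00288909] [ 0.47154958 -0.0225231   0.05511049]
```

Lined up at the grasp pose. I'll close the gripper now.

Emit:
{"op": "play_rows", "data": {
  "slide": [
    [0.01, 0, 0],
    [0, 0, 0],
    [0, 0, 0],
    [0, 0, 0],
    [0, 0, 0],
    [0, 0, 0]
  ],
  "delta_rot": [
    [0, 0, 0],
    [0, 0, 0],
    [0, 0, 0],
    [0, 0, 0],
    [0, 0, 0],
    [0, 0, 0]
  ],
  "claw": [0, 0.4, 1, 1, 1, 1]
}}

```text
time_s: 4.35
position: [0.4723, -0.0223, 0.0553]
orientation: [0.0, 0.998, 0.069, 0.0]
contact_force: [0.2, -0.4, -0.6]
finger_gap: 0.0497
```

Run:
```python
from h import *
s=sense();print(s['contact_force'],s['wrist_torque'],s['joint_vel'],rpose(),s['finger_gap'])
```

```text
[ 0.20326033 -0.39516832 -0.5689753 ] [-0.02592058  0.02753081  0.03561273] [-0.0001018  -0.00222446 -0.00038008  0.00096306  0.00154879  0.00135733] (array([ 0.47228503, -0.02234159,  0.05529655]), array([[ 9.90396637e-01,  1.38255068e-01,  1.92253648e-04],
       [ 1.38255125e-01, -9.90396595e-01, -3.23237728e-04],
       [ 1.45718104e-04,  3.46713611e-04, -9.99999929e-01]])) 0.0497169940722034
```

Emit:
{"op": "play_rows", "data": {
  "slide": [
    [0, 0, 0],
    [0, 0, 0],
    [0, 0, 0],
    [0, 0, 0],
    [0, 0, 0],
    [0, 0, 0],
    [0, 0, 0]
  ],
  "delta_rot": [
    [0, 0, 0],
    [0, 0, 0],
    [0, 0, 0],
    [0, 0, 0],
    [0, 0, 0],
    [0, 0, 0],
    [0, 0, 0]
  ],
  "claw": [1, 1, 1, 1, 1, 1, 1]
}}

```text
time_s: 5.05
position: [0.4725, -0.0223, 0.0554]
orientation: [0.0, 0.998, 0.069, 0.0]
contact_force: [0.1, 0.3, 1.3]
finger_gap: 0.0175
```

Run:
```python
from h import *
s=sense();print(s['contact_force'],s['wrist_torque'],rpose(),s['finger_gap'])
```

```text
[0.12744421 0.28325094 1.26311092] [-0.0087909   0.00049736 -0.01774448] (array([ 0.47252196, -0.02234066,  0.05541548]), array([[ 9.90407557e-01,  1.38175206e-01,  6.95841915e-04],
       [ 1.38175456e-01, -9.90407713e-01, -3.24865300e-04],
       [ 6.44278870e-04,  4.17897322e-04, -9.99999705e-01]])) 0.017462333745603107
```

Gripped: the gap is 17.5 mm, and the TCP is 0.3 mm from the camera prediction. This pose (0.4725, -0.0223, 0.0554, yaw 0.139) is also where I'll lay the mandrel back. Now I'll lift it straight up.

Emit:
{"op": "play_rows", "data": {
  "slide": [
    [0, 0, -0.15],
    [0, 0, -0.3],
    [0, 0, -0.4],
    [0, 0, -0.5],
    [0, 0, -0.5],
    [0, 0, -0.3],
    [0, 0, 0],
    [0, 0, 0]
  ],
  "delta_rot": [
    [0, 0, 0],
    [0, 0, 0],
    [0, 0, 0],
    [0, 0, 0],
    [0, 0, 0],
    [0, 0, 0],
    [0, 0, 0],
    [0, 0, 0]
  ],
  "claw": [1, 1, 1, 1, 1, 1, 1, 1]
}}

```text
time_s: 5.85
position: [0.47, -0.0222, 0.1674]
orientation: [-0.0, 0.998, 0.069, -0.002]
contact_force: [-0.1, -0.8, -2.2]
finger_gap: 0.0176
```

Run:
```python
from h import *
s=sense();print(s['contact_force'],s['wrist_torque'],s['finger_gap'],rpose()[0])
plan([.576,-.079,.17],-.145,5)
im=vision.snapshot('wrist');b=cv2.cvtColor(im,cv2.COLOR_RGB2BGR);cv2.imwrite('pics/w3.png',b)
im=vision.snapshot('side');b=cv2.cvtColor(im,cv2.COLOR_RGB2BGR);cv2.imwrite('pics/s3.png',b)
```

```text
[-0.08865895 -0.83039091 -2.2166062 ] [-0.10310243  0.00879328 -0.03568327] 0.0175921858176775 [ 0.47002485 -0.02219897  0.16738037]
dist [ 0.10597515 -0.05680103  0.00261963] rot/row [0.    0.007 0.473]
slide [[0.388, 0.284, -0.012], [0.404, 0.261, -0.012], [0.418, 0.238, -0.012], [0.431, 0.214, -0.011], [0.442, 0.189, -0.011]]
```

View pics/w3.png

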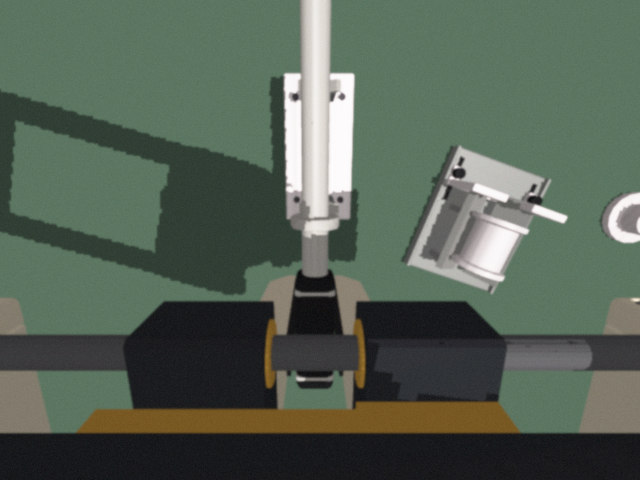

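View pics/s3.png

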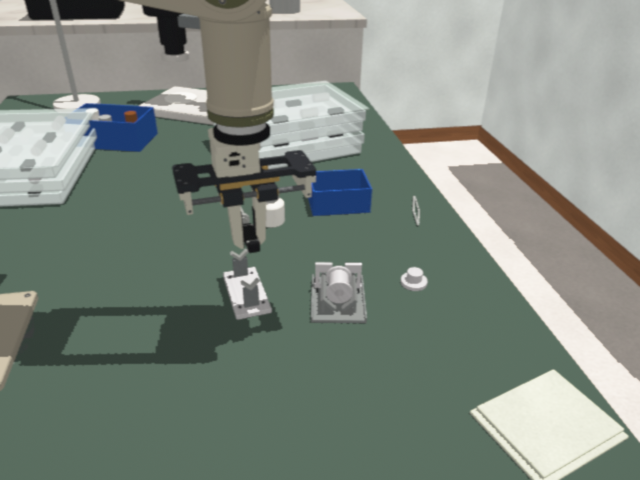

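The wrist view shows the mandrel in the fingers, with its arbor along column 316 and the collar at row 222. The side view shows it clear of the stand. I'll check for droop from the arbor's apparent width.

Run:
```python
from h import *
im=cv2.imread('pics/w3.png');g=cv2.cvtColor(im,cv2.COLOR_BGR2GRAY).astype(int)
for r in (4,20,40,60):
    print(r,g[r,292:342].tolist())
print(g[205:290,316].tolist())
p,R=rpose();c=vision.calibration('wrist')
for s in (43,38,70,100,125):
    for dz in (0,0.003,0.006):
        print(s,dz,[np.round(proj(c,p+R@np.array([l,-s,-.005*1000+dz*1000])*1e-3*np.array([1,1,1])) ,1).tolist() for l in (-6,6)])
```

```text
4 [107, 112, 106, 110, 106, 109, 105, 114, 124, 143, 160, 171, 183, 193, 197, 204, 204, 210, 214, 217, 224, 231, 235, 236, 235, 233, 228, 225, 224, 223, 225, 220, 218, 213, 212, 202, 194, 183, 163, 132, 111, 107, 109, 108, 109, 106, 109, 108, 108, 106]
20 [111, 108, 109, 105, 109, 104, 106, 111, 124, 143, 160, 172, 182, 192, 199, 204, 207, 211, 213, 215, 224, 230, 236, 237, 236, 234, 230, 228, 223, 221, 219, 219, 220, 216, 209, 201, 192, 176, 149, 123, 111, 106, 106, 105, 109, 107, 109, 108, 107, 106]
40 [111, 110, 109, 110, 106, 107, 109, 110, 121, 136, 155, 171, 183, 191, 199, 204, 206, 208, 214, 218, 225, 231, 236, 238, 237, 236, 233, 228, 224, 222, 224, 219, 219, 213, 210, 202, 188, 169, 142, 117, 113, 106, 111, 109, 106, 107, 109, 108, 105, 108]
60 [108, 107, 108, 107, 108, 107, 109, 113, 120, 134, 153, 168, 178, 191, 198, 205, 205, 210, 211, 216, 223, 233, 237, 239, 238, 235, 232, 228, 226, 224, 223, 220, 220, 211, 210, 197, 185, 164, 134, 114, 106, 109, 109, 112, 107, 108, 107, 109, 110, 107]
[236, 235, 235, 234, 235, 236, 235, 236, 235, 235, 232, 213, 167, 126, 135, 178, 217,
[... 229 characters left out ...]
, 124, 129, 127, 125, 128, 128, 123, 122, 103, 69, 30, 15, 11, 21, 17, 18, 19, 14, 19, 21, 18, 18]
43 0 [[301.4, 218.6], [328.2, 218.6]]
43 0.003 [[301.7, 217.4], [327.9, 217.4]]
43 0.006 [[301.9, 216.2], [327.7, 216.2]]
38 0 [[301.5, 229.5], [328.1, 229.5]]
38 0.003 [[301.8, 228.1], [327.8, 228.1]]
38 0.006 [[302.0, 226.7], [327.6, 226.7]]
70 0 [[300.7, 156.5], [328.8, 156.4]]
70 0.003 [[301.0, 156.4], [328.5, 156.4]]
70 0.006 [[301.3, 156.3], [328.3, 156.3]]
100 0 [[299.9, 79.9], [329.6, 79.8]]
100 0.003 [[300.2, 81.4], [329.3, 81.4]]
100 0.006 [[300.5, 82.9], [329.0, 82.8]]
125 0 [[299.1, 9.0], [330.3, 9.0]]
125 0.003 [[299.5, 12.2], [330.0, 12.1]]
125 0.006 [[299.8, 15.2], [329.6, 15.2]]
```

No droop: the apparent width is a uniform 5% under the horizontal prediction all the way along. Moving to view the tray.

Emit:
{"op": "play_rows", "data": {
  "slide": [
    [0.39, 0.28, -0.01],
    [0.4, 0.26, -0.01],
    [0.42, 0.24, -0.01],
    [0.43, 0.21, -0.01],
    [0.44, 0.19, -0.01],
    [0, 0, 0],
    [0, 0, 0]
  ],
  "delta_rot": [
    [0, 0.01, 0.47],
    [0, 0.01, 0.47],
    [0, 0.01, 0.47],
    [0, 0.01, 0.47],
    [0, 0.01, 0.47],
    [0, 0, 0],
    [0, 0, 0]
  ],
  "claw": [1, 1, 1, 1, 1, 1, 1]
}}

```text
time_s: 6.65
position: [0.5729, -0.0794, 0.157]
orientation: [-0.001, 0.997, -0.076, -0.008]
contact_force: [0.0, -1.0, -1.6]
finger_gap: 0.0183
```

Run:
```python
from h import *
import pickle
c=vision.calibration('wrist');print(rpose());im=vision.snapshot('wrist')
pickle.dump((c,im,rpose()),open('w4.pkl','wb'))
b=cv2.cvtColor(im,cv2.COLOR_RGB2BGR);cv2.imwrite('pics/w4.png',cv2.resize(b[:270,220:490],None,fx=2.2,fy=2.2,interpolation=cv2.INTER_CUBIC))
```

```text
(array([ 0.57293495, -0.07938272,  0.1570435 ]), array([[ 0.98820665, -0.15230847, -0.01580332],
       [-0.1522706 , -0.98833236,  0.00357995],
       [-0.01616419, -0.00113135, -0.99986871]]))
```

View pics/w4.png

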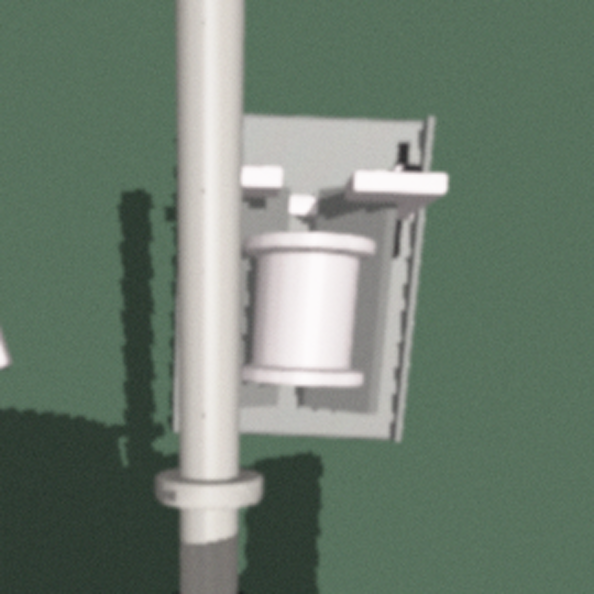

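The roller shows beside the mandrel: barrel columns about 334–381, flanges at rows 110 and 172, stop plates at row 83. I'll measure the axis from its edges.

Run:
```python
from h import *
import pickle
c,im,_=pickle.load(open('w4.pkl','rb'))
g=cv2.GaussianBlur(cv2.cvtColor(im,cv2.COLOR_RGB2GRAY),(3,3),0).astype(float)
o=-c['R'].T@c['t']
def edge(r,a,b,s):
    d=np.diff(g[r,a:b])*s; k=int(d.argmax()); k=min(max(k,1),len(d)-2)
    y=d[k-1:k+2]; den=y[0]-2*y[1]+y[2]; return a+k+.5+(.5*(y[0]-y[2])/den if den else 0)
M=[]
for r in range(122,164,3):
    l=edge(r,328,345,1); q=edge(r,370,390,-1); 
    # tangent planes: angular bisector ray
    D=[c['R'].T@np.array([(u-c['cx'])/c['fx'],(r-c['cy'])/c['fy'],1]) for u in (l,q)]
    D=[d/np.linalg.norm(d) for d in D]; d=D[0]+D[1]; X=o+d*(.045-o[2])/d[2]
    w=np.linalg.norm(np.cross(D[0],D[1]));M.append(X)
    print(r,round(l,1),round(q,1),np.round(X[:2],4))
M=np.array(M);k=np.polyfit(M[:,1],M[:,0],1);print('slope',k[0],'dir deg',90-np.degrees(np.arctan(k[0])),'x at y=-.005',np.polyval(k,-.005),'res',np.std(M[:,0]-np.polyval(k,M[:,1])))
# tray right edge upper (z .008) 
T=[]
for r in range(70,195,6):
    pass
print([g[95:185,358].round().astype(int).tolist()])
# mandrel edges
for r in (10,60,120):
    l=edge(r,296,308,1);q=edge(r,324,336,-1);print('mandrel',r,l,q,(l+q)/2)
```

```text
122 336.9 382.3 [0.6183 0.0085]
125 336.7 381.8 [0.6178 0.0065]
128 336.4 381.5 [0.6174 0.0044]
131 336.5 381.4 [0.6171 0.0023]
134 336.2 381.3 [6.167e-01 2.000e-04]
137 336.1 380.7 [ 0.6162 -0.0019]
140 335.7 380.4 [ 0.6157 -0.004 ]
143 335.7 380.4 [ 0.6154 -0.0062]
146 335.6 380.0 [ 0.615  -0.0083]
149 335.4 379.8 [ 0.6145 -0.0105]
152 335.1 379.4 [ 0.614  -0.0127]
155 334.9 379.5 [ 0.6137 -0.0148]
158 334.8 379.0 [ 0.6132 -0.017 ]
161 334.7 378.5 [ 0.6127 -0.0192]
slope 0.19839953903437782 dir deg 78.77826735121829 x at y=-.005 0.6155866125593686 res 5.5867521020827406e-05
[[245, 228, 191, 146, 121, 123, 144, 169, 183, 194, 212, 232, 243, 245, 244, 239, 220, 187, 168, 185, 217, 236, 242, 243, 244, 244, 244, 244, 244, 244, 244, 245, 245, 245, 245, 245, 246, 245, 246, 246, 246, 246, 246, 246, 247, 247, 247, 247, 247, 247, 247, 248, 248, 248, 248, 248, 248, 249, 249, 249, 250, 250, 250, 250, 250, 250, 250, 250, 250, 249, 246, 235, 220, 218, 232, 245, 249, 249, 245, 225, 182, 139, 120, 118, 119, 120, 121, 122, 129, 147]]
mandrel 10 300.5 330.1818181818182 315.3409090909091
mandrel 60 301.4 327.3333333333333 314.3666666666667
mandrel 120 300.93333333333334 333.0 316.9666666666667
```

```bash
cat > axis.py <<'E'
from h import *
import pickle,sys
def edge(g,r,a,b,s):
    d=np.diff(g[r,a:b])*s; k=int(d.argmax()); k=min(max(k,1),len(d)-2)
    y=d[k-1:k+2]; den=y[0]-2*y[1]+y[2]; return a+k+.5+(np.clip(.5*(y[0]-y[2])/den,-1,1) if den else 0)
def axis(c,g,rows,L,Q,h,sl=1,sq=-1):
    l=[edge(g,r,*L,sl) for r in rows];q=[edge(g,r,*Q,sq) for r in rows]
    pl=np.polyfit(rows,l,1);pq=np.polyfit(rows,q,1)
    ray=lambda u,v:c['R'].T@np.array([(u-c['cx'])/c['fx'],(v-c['cy'])/c['fy'],1])
    N=[]
    for p in(pl,pq):
        n=np.cross(ray(np.polyval(p,rows[0]),rows[0]),ray(np.polyval(p,rows[-1]),rows[-1]));N.append(n/np.linalg.norm(n))
    d=np.cross(*N);d/=np.linalg.norm(d);d*=np.sign(d[1])
    nb=N[0]+N[1];nb/=np.linalg.norm(nb)   # bisector plane contains axis
    o=-c['R'].T@c['t']
    # plane nb.(X-o)=0 cut with z=h
    dirh=np.cross(nb,[0,0,1]);dirh/=np.linalg.norm(dirh);dirh*=np.sign(dirh[1])
    y=-.005; x=o[0]-(nb[1]*(y-o[1])+nb[2]*(h-o[2]))/nb[0]
    ang=np.arccos(abs(N[0]@N[1]));
    print('line fit res',np.std(np.polyval(pl,rows)-l).round(2),np.std(np.polyval(pq,rows)-q).round(2),'full dir',d.round(4),'horizontal dir deg',np.degrees(np.arctan2(dirh[1],dirh[0])),'x at y=-.005',x,'half-angle implied dist for r',1/np.sin(ang/2))
    return x,dirh
E
python3 - <<'E'
from axis import *
c,im,_=pickle.load(open('w4.pkl','rb'))
g=cv2.GaussianBlur(cv2.cvtColor(im,cv2.COLOR_RGB2GRAY),(3,3),0).astype(float)
axis(c,g,np.arange(122,164,3),(328,345),(370,390),.045)
for u,z in (((401.8,200),.008),((416.4,54),.008)): print(plane(c,u,z))
a=plane(c,(401.8,200),.008);b=plane(c,(416.4,54),.008);print('tray edge deg',np.degrees(np.arctan2(*(b-a)[[1,0]])))
# flanges: left/right extents (z~ .045)
for l,q,r in ((331,390.7,111),(330.5,385,172.5)):
    print('flange mid',plane(c,((l+q)/2,r),.045))
print('stop front top',plane(c,(350,82),.06),plane(c,(420,83),.06),plane(c,(385,88),.06),plane(c,(422,88),.06))
print(sense()['joint_vel'])
w,im1=pickle.load(open('w1.pkl','rb'))
# tray corners in w1 (crop/3+200,30)
for u in ((200+412/3,30+488/3),(200+460/3,30+188/3),(200+628/3,30+518/3),(200+690/3,30+220/3)):print('w1 corner',plane(w,u,.008))
E
```

```text
line fit res 0.09 0.12 full dir [ 0.1951  0.9808 -0.0031] horizontal dir deg 78.77062036257061 x at y=-.005 0.615588142981031 half-angle implied dist for r 15.923248998444546
[ 0.65251784 -0.06061812  0.008     ]
[0.67440228 0.05550798 0.008     ]
tray edge deg 79.32754146554328
flange mid [0.62029441 0.01600794 0.045     ]
flange mid [ 0.61267025 -0.02794804  0.045     ]
stop front top [0.61323624 0.03418313 0.06      ] [0.66026339 0.0261173  0.06      ] [0.63643439 0.0266937  0.06      ] [0.66137906 0.02275814 0.06      ]
[ 0.00650516 -0.02152599  0.0128324  -0.00180207  0.00189654 -0.00185364]
w1 corner [ 0.56221968 -0.04305747  0.008     ]
w1 corner [0.58512832 0.07153115 0.008     ]
w1 corner [ 0.6523417  -0.06059023  0.008     ]
w1 corner [0.67419598 0.05492903 0.008     ]
```

Run:
```python
from axis import *
c,im,_=pickle.load(open('w4.pkl','rb'))
print('near',plane(c,(358,175.3),.067),'far',plane(c,(361,104),.067),plane(c,(361,102),.067))
d=np.array([np.cos(np.radians(78.9)),np.sin(np.radians(78.9))])
plan([.6006,-.079,.165],-.1946,3)
```

```text
near [ 0.61041151 -0.02837449  0.067     ] far [0.61808298 0.01827817 0.067     ] [0.61823097 0.01952696 0.067     ]
dist [0.02788853 0.00034684 0.00798084] rot/row [-0.002  0.045  0.116]
slide [[0.183, -0.031, -0.056], [0.182, -0.033, -0.055], [0.182, -0.036, -0.054]]
```

Emit:
{"op": "play_rows", "data": {
  "slide": [
    [0.19, -0.03, -0.05],
    [0.19, -0.03, -0.05],
    [0.18, -0.03, -0.05],
    [0, 0, 0],
    [0, 0, 0]
  ],
  "delta_rot": [
    [0, 0.05, 0.12],
    [0, 0.05, 0.12],
    [0, 0.05, 0.12],
    [0, 0, 0],
    [0, 0, 0]
  ],
  "claw": [1, 1, 1, 1, 1]
}}

```text
time_s: 7.2
position: [0.6022, -0.0779, 0.1648]
orientation: [-0.0, 0.995, -0.098, 0.002]
contact_force: [0.2, -0.1, -1.3]
finger_gap: 0.018
```

Run:
```python
from h import *
import pickle
c=vision.calibration('wrist');P=rpose();im=vision.snapshot('wrist');print(P)
pickle.dump((c,im,P),open('w5.pkl','wb'))
b=cv2.cvtColor(im,cv2.COLOR_RGB2BGR);cv2.imwrite('pics/w5.png',cv2.resize(b[:270,200:440],None,fx=2.2,fy=2.2,interpolation=cv2.INTER_CUBIC))
plan([.6006,-.079,.165],-.1946,1)
```

```text
(array([ 0.60223483, -0.077902  ,  0.16481989]), array([[ 9.80660699e-01, -1.95690618e-01,  3.12655124e-03],
       [-1.95692856e-01, -9.80665145e-01,  4.23693761e-04],
       [ 2.98318693e-03, -1.02734356e-03, -9.99995023e-01]]))
dist [-0.00165303 -0.00106348  0.00010884] rot/row [-0.009 -0.027 -0.02 ]
slide [[-0.028, 0.027, -0.002]]
```

View pics/w5.png

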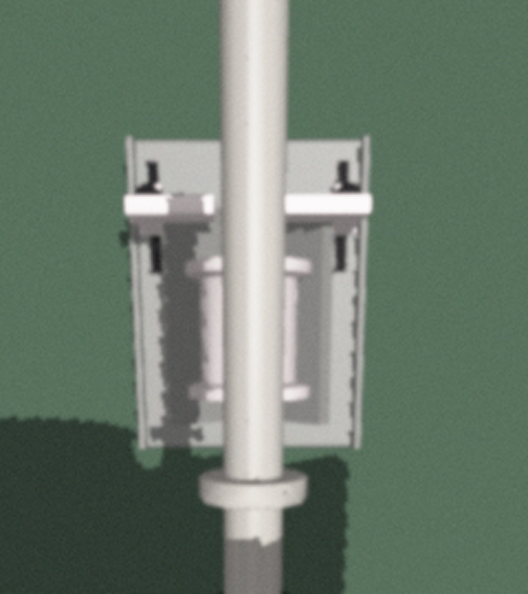

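The tray is now centred under the mandrel: base edges at columns 261 and 365, barrel edges near 292 and 335. A shadow falls on the left side. I'll fit both pairs of edges.

Run:
```python
from axis import *
c,im,P=pickle.load(open('w5.pkl','rb'))
g0=cv2.cvtColor(im,cv2.COLOR_RGB2GRAY);g=cv2.GaussianBlur(g0,(3,3),0).astype(float)
for r in (130,145,160,170):print(r,[int(v) for v in g[r,284:304]],[int(v) for v in g[r,326:346]])
axis(c,g,np.arange(130,170,3),(287,298),(329,341),.045)
# tray outer edges vs green: use saturation-ish channel R-G
rg=cv2.GaussianBlur(im,(3,3),0).astype(float);rg=rg[:,:,0]-rg[:,:,1]
for r in (75,100,150,190):print(r,[int(v) for v in rg[r,252:275]],[int(v) for v in rg[r,355:378]])
axis(c,rg,np.arange(70,195,5),(252,272),(358,376),.008)
# mandrel
p,R=P;d=-R[:,1];print('mandrel dir deg',np.degrees(np.arctan2(d[1],d[0])),'axis x at y=-.005',p[0]+d[0]/d[1]*(-.005-p[1]), 'cam x at -.005')
axis(c,g,np.arange(5,200,10),(296,306),(325,336),p[2]+.005)
```

```text
130 [86, 86, 87, 87, 87, 90, 100, 117, 136, 156, 175, 190, 199, 205, 208, 206, 191, 165, 151, 156] [194, 186, 184, 192, 205, 211, 207, 195, 176, 154, 139, 133, 132, 132, 132, 133, 133, 132, 133, 138]
145 [87, 87, 86, 86, 87, 90, 98, 112, 127, 147, 169, 188, 200, 207, 210, 209, 194, 168, 152, 156] [193, 186, 188, 199, 210, 211, 202, 188, 167, 147, 136, 133, 132, 132, 132, 131, 132, 132, 135, 141]
160 [86, 86, 86, 87, 87, 89, 95, 107, 124, 144, 166, 186, 200, 208, 212, 212, 198, 173, 156, 157] [191, 184, 185, 196, 207, 208, 200, 186, 166, 147, 136, 133, 133, 133, 133, 132, 132, 132, 135, 141]
170 [86, 86, 86, 86, 87, 88, 93, 108, 131, 154, 173, 188, 200, 209, 213, 211, 197, 173, 155, 155] [190, 186, 192, 205, 212, 209, 199, 182, 160, 142, 134, 131, 131, 132, 132, 133, 133, 134, 136, 142]
line fit res 1.05 0.21 full dir [0.2033 0.978  0.0471] horizontal dir deg 78.2627091034427 x at y=-.005 0.615825897197614 half-angle implied dist for r 16.728804403890436
75 [-25, -25, -24, -21, -15, -7, -2, 0, 0, -1, -1, 0, 0, 0, 0, 0, 2, 1, 1, 2, 2, 2, 1] [2, 2, 1, 2, 0, 0, 0, 0, 1, 1, 1, 0, -5, -13,
[... 347 characters left out ...]
, -1, -4, -10, -19, -23, -25, -25, -25, -24, -25, -26, -25, -24, -24, -25]
190 [-25, -25, -27, -25, -24, -24, -23, -24, -22, -18, -9, -2, 0, 1, 1, 2, 2, 2, 3, 3, 2, 2, 1] [0, 1, 0, 0, 0, 0, 0, 0, -4, -12, -19, -23, -25, -26, -25, -24, -25, -25, -25, -25, -24, -24, -25]
line fit res 0.56 0.47 full dir [0.1913 0.9812 0.0266] horizontal dir deg 78.97330144392161 x at y=-.005 0.6152865779273665 half-angle implied dist for r 6.650013225585666
mandrel dir deg 78.71492357623625 axis x at y=-.005 0.6167823434605254 cam x at -.005
line fit res 0.59 2.75 full dir [0.1847 0.9828 0.0055] horizontal dir deg 79.35088717511137 x at y=-.005 0.6174850573281336 half-angle implied dist for r 27.324566858423996
```

Two fits agree: the tray midline puts the axis at x=0.6153 (y=-0.005, 79.0°) and the roller barrel puts it at 0.6156 (78.8°). Allowing about 0.3 mm of camera bias, I'll use 0.6152 at 78.9°. Next I'll retreat and descend to the pre-insert pose.

```bash
cat >> h.py <<'E'
D=np.array([np.cos(np.radians(78.9)),np.sin(np.radians(78.9)),0]); C0=np.array([.6151,-.0055,.0])
L=np.array([D[1],-D[0],0])
def st():
    s=sense();p,R=rpose();a=-R[:,1]
    print('t',s['time_s'],'s(TCP->roller0)',round(float((p-C0)@D),4),'lat mm',round(1e3*float((p-C0)@L),2),'z',p[2].round(4),'axis deg',np.degrees(np.arctan2(a[1],a[0])).round(2),'pitch',a[2].round(4),'roll',R[2,0].round(4),'F axial/lat/z',np.round([s['contact_force']@D,s['contact_force']@L,s['contact_force'][2]],2),'T',s['wrist_torque'].round(3),'gap',round(s['finger_gap'],4))
def go(sv,lat,z,n):
    plan(np.array([0,0,z])+C0+D*sv+L*lat,np.radians(78.9-90),n)
E
python3 - <<'E'
from h import *
st();go(-.176,0,.13,4)
E
```

```text
t 7.25 s(TCP->roller0) -0.0736 lat mm 1.34 z 0.1649 axis deg 78.71 pitch 0.0011 roll 0.0032 F axial/lat/z [ 0.36  0.06 -1.08] T [-0.19   0.123 -0.025] gap 0.0176
dist [-0.02103689 -0.10027099 -0.03489116] rot/row [-0.002 -0.007 -0.007]
slide [[-0.006, 0.512, 0.174], [-0.006, 0.512, 0.174], [-0.006, 0.512, 0.174], [-0.006, 0.512, 0.174]]
```

Emit:
{"op": "play_rows", "data": {
  "slide": [
    [0, 0.51, 0.1],
    [0, 0.51, 0.1],
    [0, 0.51, 0.15],
    [0, 0.45, 0.3],
    [0, 0, 0.4],
    [0, 0, 0.4],
    [0, 0, 0.4],
    [0, 0, 0.2],
    [0, 0, 0]
  ],
  "delta_rot": [
    [0, -0.01, -0.01],
    [0, -0.01, -0.01],
    [0, -0.01, -0.01],
    [0, 0, 0],
    [0, 0, 0],
    [0, 0, 0],
    [0, 0, 0],
    [0, 0, 0],
    [0, 0, 0]
  ],
  "claw": [1, 1, 1, 1, 1, 1, 1, 1, 1]
}}

```text
time_s: 8.15
position: [0.5824, -0.1789, 0.0611]
orientation: [-0.0, 0.995, -0.095, 0.001]
contact_force: [-0.4, 0.2, -1.1]
finger_gap: 0.0178
```

Run:
```python
from h import *
st();go(-.176,0,.0404,1)
```

```text
t 8.15 s(TCP->roller0) -0.1764 lat mm 1.31 z 0.0611 axis deg 79.04 pitch 0.0005 roll 0.0029 F axial/lat/z [ 0.1 -0.4 -1.1] T [-0.122  0.089 -0.026] gap 0.0178
dist [-0.00120098  0.00067769 -0.02070983] rot/row [-0.004 -0.024  0.021]
slide [[-0.027, -0.009, 0.414]]
```

Emit:
{"op": "play_rows", "data": {
  "slide": [
    [-0.03, 0, 0.2],
    [-0.01, 0, 0.19],
    [0, 0, 0],
    [0, 0, 0]
  ],
  "delta_rot": [
    [0, -0.02, 0.02],
    [0, 0, 0],
    [0, 0, 0],
    [0, 0, 0]
  ],
  "claw": [1, 1, 1, 1]
}}

```text
time_s: 8.55
position: [0.5818, -0.1786, 0.0426]
orientation: [0.0, 0.995, -0.096, 0.002]
contact_force: [0.1, 0.4, -1.7]
finger_gap: 0.0178
```

Run:
```python
from h import *
st();go(-.176,0,.0404,1)
import pickle
for n in ('side','scene'):
    im=vision.snapshot(n);pickle.dump(im,open(n+'6.pkl','wb'));b=cv2.cvtColor(im,cv2.COLOR_RGB2BGR);p,R=rpose()
    c=vision.calibration(n)
    u=proj(c,p-R[:,1]*.12).astype(int);x,y=max(u[0]-70,0),max(u[1]-55,0)
    cv2.imwrite(f'pics/{n}6.png',cv2.resize(b[y:y+120,x:x+150],None,fx=5,fy=5,interpolation=cv2.INTER_CUBIC));print(n,x,y)
```

```text
t 8.55 s(TCP->roller0) -0.1763 lat mm 0.69 z 0.0426 axis deg 78.94 pitch -0.0 roll 0.0034 F axial/lat/z [ 0.43  0.04 -1.72] T [-0.16   0.12   0.013] gap 0.0178
dist [-0.00062504  0.00041902 -0.00223955] rot/row [ 0.    -0.029  0.005]
slide [[-0.014, -0.006, 0.045]]
side 269 251
scene 175 265
```

View pics/side6.png

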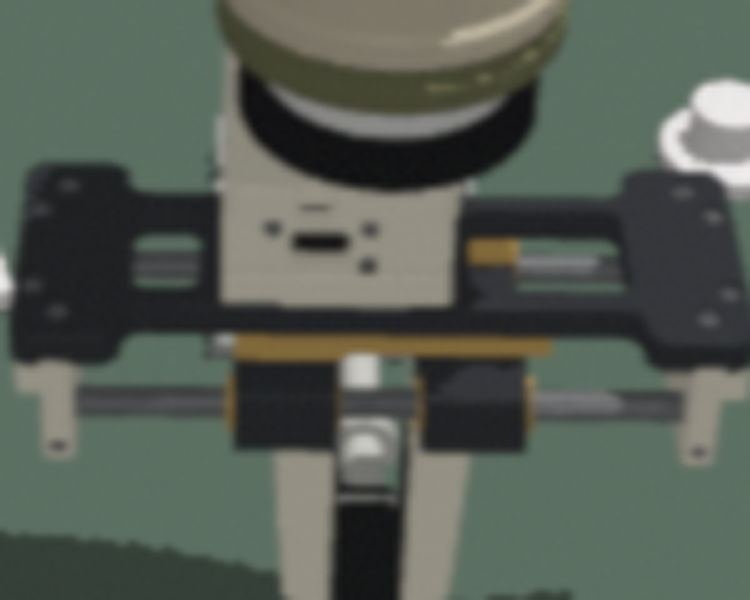

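View pics/scene6.png

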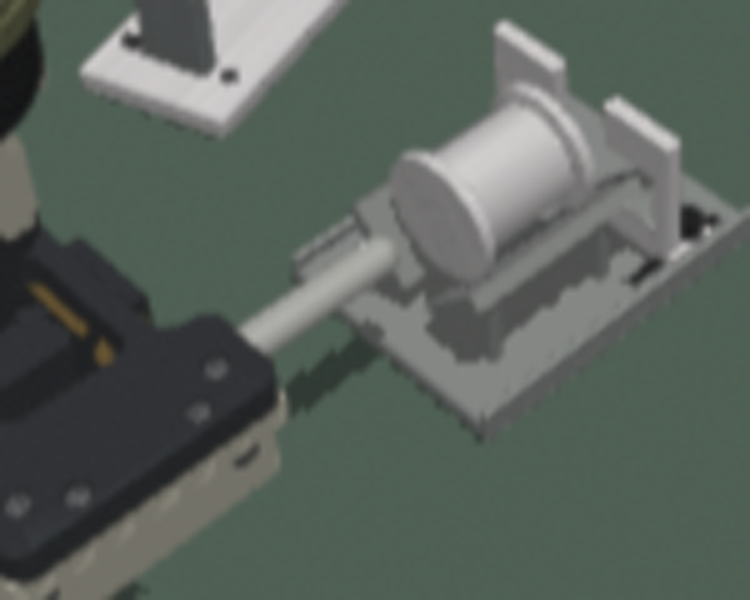

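The scene view shows the arbor tip at about (252,315). Its line, extended, passes through the centre of the roller's near face (crop 442,218), so it looks well aligned. I'll check those numbers against the projected poses.

Run:
```python
from h import *
c=vision.calibration('scene');p,R=rpose()
cr=lambda X:np.round((proj(c,X)-[175,265])*5,1)
ax=p+np.array([0,0,.0046]);m=-R[:,1]
print('pred tip',cr(ax+m*.133),'back',cr(ax+m*.08))
f=C0+[0,0,.045]-D*.023;print('pred face centre',cr(f),'top',cr(f+[0,0,.022]),'bot',cr(f-[0,0,.022]),'lat+',cr(f+L*.022),'lat-',cr(f-L*.022))
b=cv2.imread('pics/scene6.png');g=cv2.cvtColor(b,cv2.COLOR_BGR2GRAY)
v=b.copy()
for X,col in ((ax+m*.133,(0,0,255)),(ax+m*.09,(0,0,255)),(f,(255,0,0)),(f+[0,0,.022],(255,0,0)),(f-[0,0,.022],(255,0,0)),(f+L*.022,(0,255,0)),(f-L*.022,(0,255,0))):
    cv2.circle(v,tuple(int(q) for q in cr(X)),3,col,-1)
cv2.imwrite('pics/scene6o.png',v[80:420,200:700])
```

```text
pred tip [385.6 244. ] back [242.1 343.3]
pred face centre [436.2 212.7] top [432.1 161.4] bot [440.2 262. ] lat+ [485.1 250.5] lat- [388.9 176.1]
```

View pics/scene6o.png

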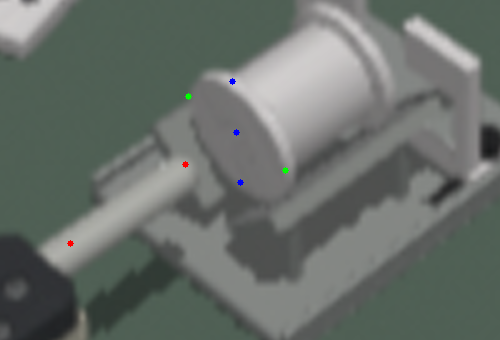

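Relative to the projections, the tip and the face centre agree within about 1.3 mm. The remainder is consistent with axial error alone. I'll fine-tune and then start the insertion slowly.

Emit:
{"op": "play_rows", "data": {
  "slide": [
    [-0.02, 0, 0.05],
    [0, 0, 0],
    [0, 0, 0]
  ],
  "delta_rot": [
    [0, -0.03, 0],
    [0, 0, 0],
    [0, 0, 0]
  ],
  "claw": [1, 1, 1]
}}

```text
time_s: 8.95
position: [0.5817, -0.1787, 0.0413]
orientation: [0.0, 0.995, -0.096, 0.001]
contact_force: [0.5, -0.2, -2.2]
finger_gap: 0.0177
```

Run:
```python
from h import *
st();go(-.176,0,.0404,1)
```

```text
t 8.95 s(TCP->roller0) -0.1764 lat mm 0.59 z 0.0413 axis deg 78.94 pitch -0.0004 roll 0.0017 F axial/lat/z [-0.1   0.53 -2.2 ] T [-0.147  0.12  -0.019] gap 0.0177
dist [-0.00049798  0.00051484 -0.0009255 ] rot/row [ 0.004 -0.014  0.006]
slide [[-0.012, -0.008, 0.018]]
```

Emit:
{"op": "play_rows", "data": {
  "slide": [
    [-0.02, -0.1, 0.03],
    [-0.015, -0.1, 0.02],
    [0, -0.1, 0.01],
    [0, 0, 0]
  ],
  "delta_rot": [
    [0, -0.02, 0],
    [0, 0, 0],
    [0, 0, 0],
    [0, 0, 0]
  ],
  "claw": [1, 1, 1, 1]
}}

```text
time_s: 9.35
position: [0.5831, -0.1622, 0.0383]
orientation: [0.0, 0.995, -0.096, -0.0]
contact_force: [1.2, 0.9, -2.0]
finger_gap: 0.0175
```

Run:
```python
from h import *
st();go(-.156,0,.0404,1)
```

```text
t 9.35 s(TCP->roller0) -0.16 lat mm -1.25 z 0.0383 axis deg 78.93 pitch -0.0003 roll -0.0007 F axial/lat/z [ 1.14  0.99 -2.01] T [-0.116  0.098 -0.049] gap 0.0175
dist [0.00199024 0.00365113 0.00214066] rot/row [0.002 0.006 0.005]
slide [[0.025, -0.079, -0.043]]
```

Emit:
{"op": "play_rows", "data": {
  "slide": [
    [0.025, 0, -0.04],
    [0, 0, 0],
    [0, 0, 0]
  ],
  "delta_rot": [
    [0, 0, 0],
    [0, 0, 0],
    [0, 0, 0]
  ],
  "claw": [1, 1, 1]
}}

```text
time_s: 9.65
position: [0.5846, -0.1621, 0.0405]
orientation: [0.0, 0.995, -0.096, -0.0]
contact_force: [-0.5, -0.5, -1.5]
finger_gap: 0.0176
```

Run:
```python
from h import *
st();go(-.160,0,.0404,1)
```

```text
t 9.65 s(TCP->roller0) -0.1596 lat mm 0.19 z 0.0405 axis deg 78.98 pitch -0.0004 roll -0.0006 F axial/lat/z [-0.56 -0.39 -1.47] T [-0.153  0.18  -0.036] gap 0.0176
dist [-0.00025974 -0.00036004 -0.00011171] rot/row [0.003 0.005 0.011]
slide [[-0.004, 0.008, 0.002]]
```

Aligned: lateral 0.2 mm, z 40.5 mm. I'll look with the scene camera before entering.

Run:
```python
from h import *
b=cv2.cvtColor(vision.snapshot('scene'),cv2.COLOR_RGB2BGR)
cv2.imwrite('pics/scene7.png',cv2.resize(b[275:345,205:305],None,fx=8,fy=8,interpolation=cv2.INTER_CUBIC))
st()
```

```text
t 9.7 s(TCP->roller0) -0.1596 lat mm 0.26 z 0.0406 axis deg 78.97 pitch -0.0004 roll -0.0004 F axial/lat/z [ 0.04  0.89 -1.91] T [-0.145  0.1   -0.01 ] gap 0.0179
```

View pics/scene7.png

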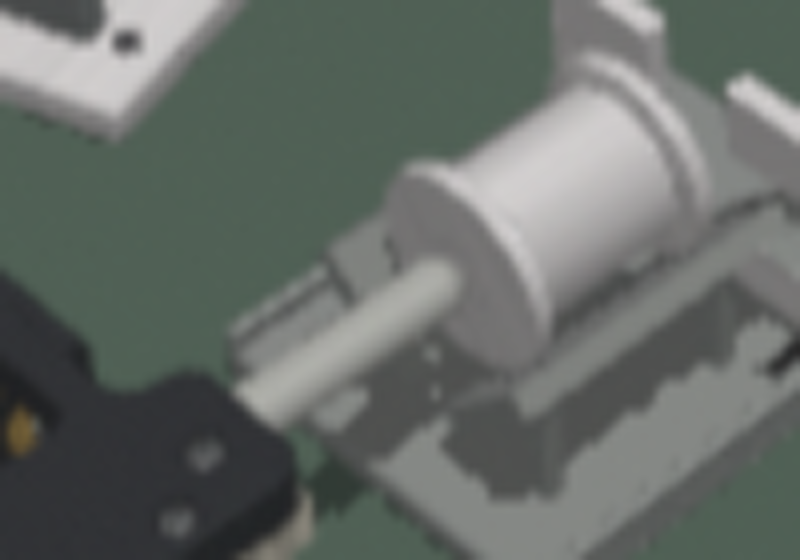

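The tip, at crop (450,272), is just short of the face centre near (468,265), on line. Advancing a few mm.

Emit:
{"op": "play_rows", "data": {
  "slide": [
    [0, -0.06, 0],
    [0, -0.06, 0],
    [0, -0.06, 0],
    [0, 0, 0]
  ],
  "delta_rot": [
    [0, 0, 0],
    [0, 0, 0],
    [0, 0, 0],
    [0, 0, 0]
  ],
  "claw": [1, 1, 1, 1]
}}

```text
time_s: 10.1
position: [0.5864, -0.1529, 0.0406]
orientation: [0.0, 0.995, -0.096, -0.0]
contact_force: [-0.1, 0.3, -1.6]
finger_gap: 0.018
```

Run:
```python
from h import *
st();go(-.140,0,.0404,4)
```

```text
t 10.1 s(TCP->roller0) -0.1501 lat mm 0.25 z 0.0406 axis deg 78.94 pitch -0.0004 roll -0.0004 F axial/lat/z [ 0.23 -0.16 -1.56] T [-0.152  0.081  0.02 ] gap 0.018
dist [ 0.00170332  0.0100052  -0.00015872] rot/row [0.001 0.001 0.001]
slide [[-0.001, -0.051, 0.001], [-0.001, -0.051, 0.001], [-0.001, -0.051, 0.001], [-0.001, -0.051, 0.001]]
```

Emit:
{"op": "play_rows", "data": {
  "slide": [
    [0, -0.06, 0],
    [0, -0.06, 0],
    [0, -0.06, 0],
    [0, -0.06, 0]
  ],
  "delta_rot": [
    [0, 0, 0],
    [0, 0, 0],
    [0, 0, 0],
    [0, 0, 0]
  ],
  "claw": [1, 1, 1, 1]
}}

```text
time_s: 10.5
position: [0.5889, -0.1403, 0.0406]
orientation: [0.0, 0.995, -0.096, -0.0]
contact_force: [-0.9, 0.8, -1.0]
finger_gap: 0.0179
```

Run:
```python
from h import *
b=cv2.cvtColor(vision.snapshot('scene'),cv2.COLOR_RGB2BGR)
cv2.imwrite('pics/scene8.png',cv2.resize(b[275:345,205:305],None,fx=8,fy=8,interpolation=cv2.INTER_CUBIC))
st()
```

```text
t 10.55 s(TCP->roller0) -0.1369 lat mm 0.17 z 0.0405 axis deg 78.94 pitch -0.0002 roll -0.0005 F axial/lat/z [ 0.43 -0.32 -1.64] T [-0.091  0.11   0.045] gap 0.0173
```

View pics/scene8.png

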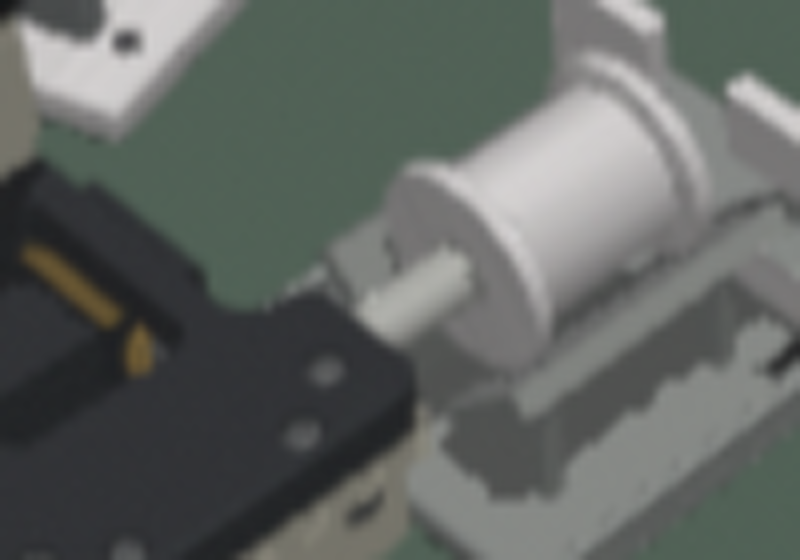

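The roller hasn't moved and the arbor is in the bore, with about 19 mm entered at no axial force. Continuing, with the force checked as I go.

Emit:
{"op": "play_rows", "data": {
  "slide": [
    [0, -0.1, 0],
    [0, -0.1, 0],
    [0, -0.1, 0],
    [0, -0.1, 0],
    [0, 0, 0]
  ],
  "delta_rot": [
    [0, 0, 0],
    [0, 0, 0],
    [0, 0, 0],
    [0, 0, 0],
    [0, 0, 0]
  ],
  "claw": [1, 1, 1, 1, 1]
}}

```text
time_s: 11.05
position: [0.5932, -0.118, 0.0405]
orientation: [-0.0, 0.995, -0.096, -0.0]
contact_force: [1.0, -0.7, -1.5]
finger_gap: 0.018
```

Run:
```python
from h import *
st();go(-.09,0,.0404,4)
```

```text
t 11.05 s(TCP->roller0) -0.1146 lat mm 0.14 z 0.0405 axis deg 78.96 pitch -0.0 roll -0.0005 F axial/lat/z [-0.51  1.11 -1.49] T [-0.098  0.029 -0.014] gap 0.018
dist [ 0.00460722  0.02419838 -0.00014067] rot/row [0.    0.001 0.002]
slide [[-0.001, -0.123, 0.001], [-0.001, -0.123, 0.001], [-0.001, -0.123, 0.001], [-0.001, -0.123, 0.001]]
```

Emit:
{"op": "play_rows", "data": {
  "slide": [
    [0, -0.12, 0],
    [0, -0.12, 0],
    [0, -0.12, 0],
    [0, -0.12, 0],
    [0, -0.12, 0],
    [0, 0, 0]
  ],
  "delta_rot": [
    [0, 0, 0],
    [0, 0, 0],
    [0, 0, 0],
    [0, 0, 0],
    [0, 0, 0],
    [0, 0, 0]
  ],
  "claw": [1, 1, 1, 1, 1, 1]
}}

```text
time_s: 11.65
position: [0.5994, -0.0857, 0.0405]
orientation: [-0.0, 0.995, -0.096, -0.0]
contact_force: [-0.0, -0.2, -2.2]
finger_gap: 0.0177
```

Run:
```python
from h import *
b=cv2.cvtColor(vision.snapshot('wrist'),cv2.COLOR_RGB2BGR)
cv2.imwrite('pics/w9.png',b)
st()
```

```text
t 11.7 s(TCP->roller0) -0.0821 lat mm 0.07 z 0.0405 axis deg 78.97 pitch -0.0002 roll -0.0005 F axial/lat/z [-0.24  0.27 -1.84] T [-0.199  0.061 -0.039] gap 0.0178
```

View pics/w9.png

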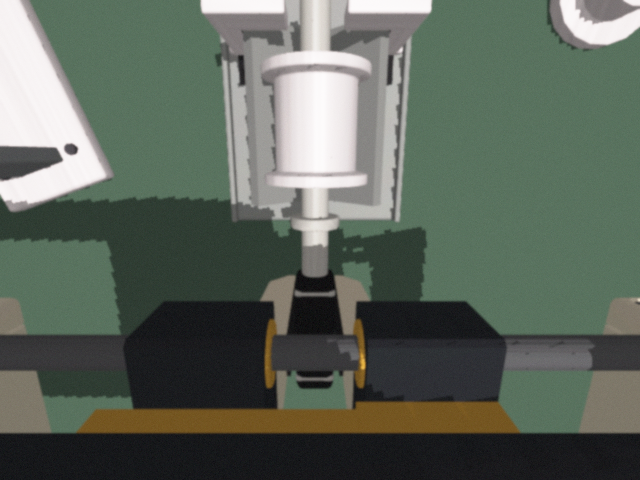

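The wrist view shows the roller on the arbor, which comes out past the far flange. The collar, at row 218, is still about 16 mm short of the near flange at row 182. I'll estimate the gap to the stop.

Run:
```python
from h import *
c=vision.calibration('wrist')
s=lambda u,z:round(float((plane(c,u,z)-C0)@D),4)
print('stop front top',s((240,13),.06),s((395,13),.06),'far flange top',s((316,53),.067),'near edge',s((316,185),.067),'collar top front',s((316,216),.056))
```

```text
stop front top 0.0364 0.0364 far flange top 0.022 near edge -0.0222 collar top front -0.036
```

Emit:
{"op": "play_rows", "data": {
  "slide": [
    [0, -0.1, 0],
    [0, -0.1, 0],
    [0, -0.08, 0],
    [0, -0.06, 0],
    [0, 0, 0]
  ],
  "delta_rot": [
    [0, 0, 0],
    [0, 0, 0],
    [0, 0, 0],
    [0, 0, 0],
    [0, 0, 0]
  ],
  "claw": [1, 1, 1, 1, 1]
}}

```text
time_s: 12.2
position: [0.6029, -0.0686, 0.0406]
orientation: [0.0, 0.995, -0.096, -0.0]
contact_force: [0.4, 0.4, -1.4]
finger_gap: 0.018
```

Run:
```python
from h import *
st();go(-.06,0,.0404,1)
```

```text
t 12.2 s(TCP->roller0) -0.0643 lat mm 0.13 z 0.0406 axis deg 78.94 pitch -0.0007 roll -0.0005 F axial/lat/z [ 0.44  0.28 -1.43] T [-0.129  0.059 -0.004] gap 0.018
dist [ 0.00069763  0.00424442 -0.00015063] rot/row [0.006 0.004 0.006]
slide [[-0.003, -0.086, 0.003]]
```

Emit:
{"op": "play_rows", "data": {
  "slide": [
    [0, -0.06, 0],
    [0, -0.05, 0],
    [0, 0, 0]
  ],
  "delta_rot": [
    [0, 0, 0],
    [0, 0, 0],
    [0, 0, 0]
  ],
  "claw": [1, 1, 1]
}}

```text
time_s: 12.5
position: [0.6039, -0.0632, 0.0405]
orientation: [0.001, 0.995, -0.096, -0.0]
contact_force: [-0.5, 0.0, -0.9]
finger_gap: 0.0179
```

Run:
```python
from h import *
st()
```

```text
t 12.5 s(TCP->roller0) -0.0587 lat mm 0.14 z 0.0405 axis deg 78.93 pitch -0.0011 roll -0.0005 F axial/lat/z [-0.08 -0.51 -0.87] T [-0.107  0.148  0.021] gap 0.0179
```

Emit:
{"op": "play_rows", "data": {
  "slide": [
    [0, -0.04, 0],
    [0, -0.03, 0],
    [0, 0, 0]
  ],
  "delta_rot": [
    [0.01, 0, 0],
    [0, 0, 0],
    [0, 0, 0]
  ],
  "claw": [1, 1, 1]
}}

```text
time_s: 12.8
position: [0.6046, -0.0597, 0.0405]
orientation: [-0.0, 0.995, -0.097, -0.0]
contact_force: [-0.9, -0.3, -0.9]
finger_gap: 0.0175
```

Run:
```python
from h import *
st()
```

```text
t 12.8 s(TCP->roller0) -0.0552 lat mm 0.12 z 0.0405 axis deg 78.91 pitch 0.0001 roll -0.0005 F axial/lat/z [-0.45 -0.82 -0.91] T [-0.182  0.143 -0.016] gap 0.0175
```

Within a couple of mm of the expected contact, so from here I'll take about 1 mm rows.

Emit:
{"op": "play_rows", "data": {
  "slide": [
    [0, -0.025, 0],
    [0, -0.02, 0],
    [0, 0, 0]
  ],
  "delta_rot": [
    [0, 0, 0],
    [0, 0, 0],
    [0, 0, 0]
  ],
  "claw": [1, 1, 1]
}}

```text
time_s: 13.1
position: [0.6049, -0.0583, 0.0405]
orientation: [0.001, 0.995, -0.097, -0.0]
contact_force: [-0.4, 0.1, -1.0]
finger_gap: 0.0178
```

Run:
```python
from h import *
st()
```

```text
t 13.1 s(TCP->roller0) -0.0538 lat mm 0.14 z 0.0405 axis deg 78.9 pitch -0.0015 roll -0.0006 F axial/lat/z [ 0.01 -0.46 -0.95] T [-0.216  0.107 -0.006] gap 0.0178
```

Emit:
{"op": "play_rows", "data": {
  "slide": [
    [0, -0.025, 0],
    [0, -0.02, 0],
    [0, 0, 0]
  ],
  "delta_rot": [
    [0, 0, 0],
    [0, 0, 0],
    [0, 0, 0]
  ],
  "claw": [1, 1, 1]
}}

```text
time_s: 13.4
position: [0.6049, -0.0584, 0.0406]
orientation: [0.002, 0.995, -0.097, -0.001]
contact_force: [-0.5, -1.4, -1.6]
finger_gap: 0.0179
```

Run:
```python
from h import *
b=cv2.cvtColor(vision.snapshot('wrist'),cv2.COLOR_RGB2BGR)
cv2.imwrite('pics/w10.png',cv2.resize(b[0:300,200:440],None,fx=2,fy=2))
st()
```

```text
t 13.45 s(TCP->roller0) -0.0538 lat mm 0.18 z 0.0406 axis deg 78.86 pitch -0.0048 roll -0.0008 F axial/lat/z [-3.13 -0.36 -1.52] T [-0.666  0.191  0.005] gap 0.0174
```

View pics/w10.png

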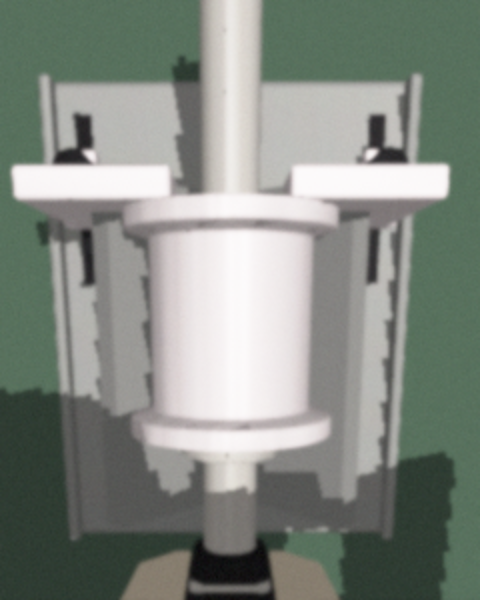

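Contact: −3.1 N axial, collar on the near flange (row ~225) and the far flange up against the stop. I'll press a little more to reach 5–10 N.

Emit:
{"op": "play_rows", "data": {
  "slide": [
    [0, -0.03, 0],
    [0, -0.02, 0],
    [0, 0, 0]
  ],
  "delta_rot": [
    [0.03, 0, 0],
    [0, 0, 0],
    [0, 0, 0]
  ],
  "claw": [1, 1, 1]
}}

```text
time_s: 13.75
position: [0.6049, -0.0584, 0.0405]
orientation: [0.002, 0.995, -0.097, -0.001]
contact_force: [0.3, -0.1, -1.5]
finger_gap: 0.0179
```

Run:
```python
from h import *
st()
```

```text
t 13.75 s(TCP->roller0) -0.0539 lat mm 0.22 z 0.0405 axis deg 78.83 pitch -0.0048 roll -0.0009 F axial/lat/z [-0.06  0.33 -1.47] T [-0.164  0.154  0.039] gap 0.0179
```

Emit:
{"op": "play_rows", "data": {
  "slide": [
    [0, -0.03, 0],
    [0, -0.03, 0],
    [0, -0.03, 0]
  ],
  "delta_rot": [
    [0.02, 0, 0],
    [0.02, 0, 0],
    [0.02, 0, 0]
  ],
  "claw": [1, 1, 1]
}}

```text
time_s: 14.05
position: [0.605, -0.0582, 0.0404]
orientation: [0.002, 0.995, -0.098, -0.001]
contact_force: [-2.2, -9.8, -0.2]
finger_gap: 0.0177
```

Run:
```python
from h import *
st()
```

```text
t 14.05 s(TCP->roller0) -0.0536 lat mm 0.25 z 0.0404 axis deg 78.81 pitch -0.004 roll -0.0013 F axial/lat/z [-10.04  -0.28  -0.18] T [-1.694  0.492  0.049] gap 0.0177
```

10 N of press. I'll hold it slightly lower for 0.3 s so the step registers.

Emit:
{"op": "play_rows", "data": {
  "slide": [
    [0, -0.024, 0],
    [0, -0.024, 0],
    [0, -0.024, 0]
  ],
  "delta_rot": [
    [0.02, 0, 0],
    [0.02, 0, 0],
    [0.02, 0, 0]
  ],
  "claw": [1, 1, 1]
}}

```text
time_s: 14.35
position: [0.605, -0.0582, 0.0404]
orientation: [0.001, 0.995, -0.098, -0.001]
contact_force: [-1.8, -8.2, -0.8]
finger_gap: 0.0174
```

Run:
```python
from h import *
st()
c=vision.calibration('wrist');s=vision.snapshot('wrist');b=cv2.cvtColor(s,cv2.COLOR_RGB2BGR)
cv2.imwrite('pics/w11.png',cv2.resize(b[150:300,240:400],None,fx=4,fy=4,interpolation=cv2.INTER_CUBIC))
st()
```

```text
t 14.35 s(TCP->roller0) -0.0536 lat mm 0.26 z 0.0404 axis deg 78.76 pitch -0.0017 roll -0.0017 F axial/lat/z [-8.38 -0.2  -0.82] T [-1.462  0.46   0.084] gap 0.0174
t 14.4 s(TCP->roller0) -0.0537 lat mm 0.25 z 0.0404 axis deg 78.76 pitch -0.0016 roll -0.0017 F axial/lat/z [-7.93 -0.15 -1.29] T [-1.479  0.464  0.094] gap 0.0183
```

View pics/w11.png

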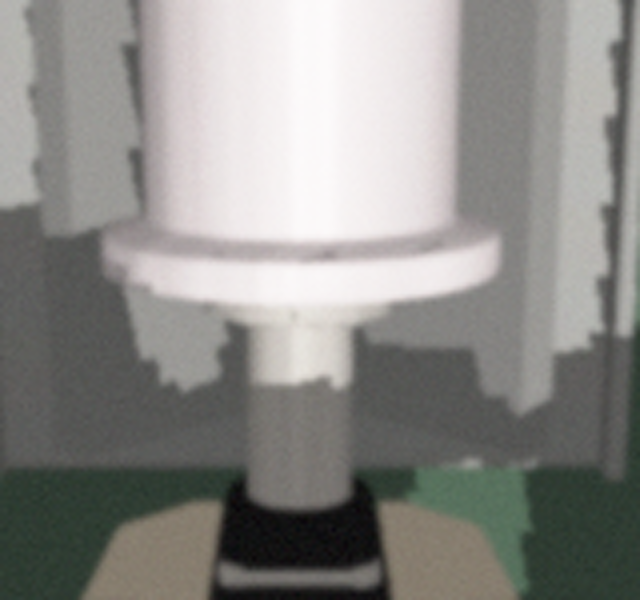

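The press was held at 8–10 N for over 0.3 s with the collar flush on the flange. Now I'll relax it and lift gently, tip very slightly up.

Emit:
{"op": "play_rows", "data": {
  "slide": [
    [0, 0, 0],
    [0, 0, -0.05],
    [0, 0, -0.1],
    [0, 0, -0.1],
    [0, 0, -0.1]
  ],
  "delta_rot": [
    [0.03, 0, 0],
    [0.05, 0, 0],
    [0.05, 0, 0],
    [0, 0, 0],
    [0, 0, 0]
  ],
  "claw": [1, 1, 1, 1, 1]
}}

```text
time_s: 14.9
position: [0.6035, -0.0581, 0.0566]
orientation: [-0.008, 0.995, -0.098, -0.002]
contact_force: [0.1, -1.6, -3.3]
finger_gap: 0.0181
```

Run:
```python
from h import *
st()
s=vision.snapshot('scene');b=cv2.cvtColor(s,cv2.COLOR_RGB2BGR)
cv2.imwrite('pics/sc12.png',cv2.resize(b[240:350,180:330],None,fx=5,fy=5,interpolation=cv2.INTER_CUBIC))
```

```text
t 14.9 s(TCP->roller0) -0.0538 lat mm -1.29 z 0.0566 axis deg 78.75 pitch 0.0151 roll -0.0052 F axial/lat/z [-1.54  0.36 -3.29] T [-0.639  0.159 -0.034] gap 0.0181
```

View pics/sc12.png

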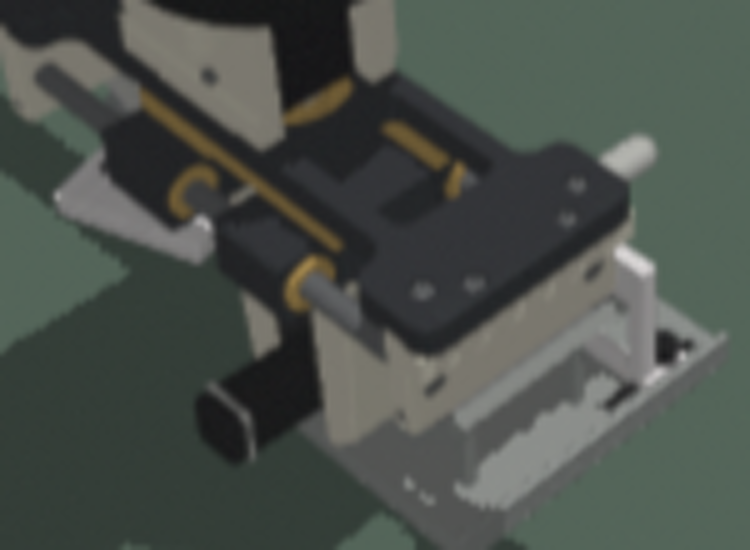

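Roller is off the nest (load −3.3 N, now carried). I'll keep lifting.

Emit:
{"op": "play_rows", "data": {
  "slide": [
    [0, 0, -0.15],
    [0, 0, -0.2],
    [0, 0, -0.3],
    [0, 0, -0.3],
    [0, 0, -0.3],
    [0, 0, -0.3],
    [0, 0, -0.2],
    [0, 0, 0],
    [0, 0, 0],
    [0, 0, 0]
  ],
  "delta_rot": [
    [0, 0, 0],
    [0, 0, 0],
    [0, 0, 0],
    [0, 0, 0],
    [0, 0, 0],
    [0, 0, 0],
    [0, 0, 0],
    [0, 0, 0],
    [0, 0, 0],
    [0, 0, 0]
  ],
  "claw": [1, 1, 1, 1, 1, 1, 1, 1, 1, 1]
}}

```text
time_s: 15.95
position: [0.6061, -0.0583, 0.1569]
orientation: [-0.008, 0.995, -0.097, 0.002]
contact_force: [-1.7, -0.3, -1.8]
finger_gap: 0.0177
```

Run:
```python
from h import *
st()
for n in ('wrist','side'):
    b=cv2.cvtColor(vision.snapshot(n),cv2.COLOR_RGB2BGR)
    if n=='side': b=cv2.resize(b[160:340,180:420],None,fx=3,fy=3,interpolation=cv2.INTER_CUBIC)
    cv2.imwrite(f'pics/{n}13.png',b)
plan([.4725,-.0223,.165],.139,6)
```

```text
t 15.95 s(TCP->roller0) -0.0536 lat mm 1.38 z 0.1569 axis deg 78.83 pitch 0.0169 roll 0.0022 F axial/lat/z [-0.63 -1.62 -1.77] T [-0.234  0.126  0.011] gap 0.0177
dist [-0.13325825  0.03594011  0.00873499] rot/row [-0.023 -0.005 -0.464]
slide [[-0.459, -0.032, -0.029], [-0.456, -0.057, -0.029], [-0.453, -0.083, -0.029], [-0.447, -0.108, -0.029], [-0.441, -0.132, -0.029], [-0.433, -0.156, -0.029]]
```

View pics/wrist13.png

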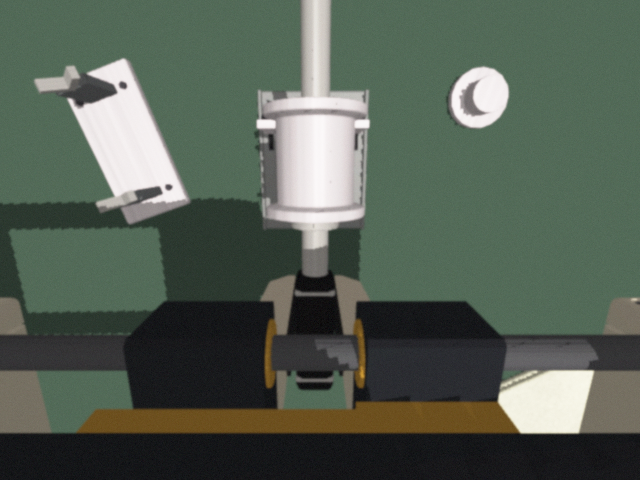

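View pics/side13.png

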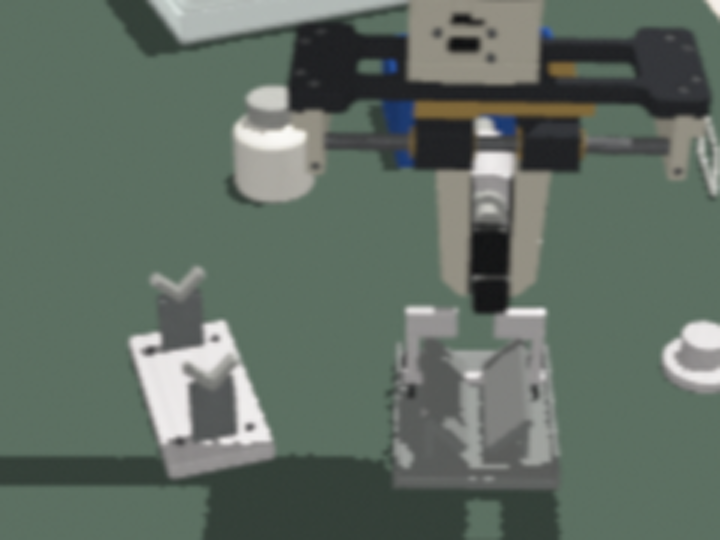

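The roller hangs on the arbor up against the collar (near flange row 215, collar just below at row 226). The tray is empty, and nothing has slipped. I'll check for droop, then travel back.

Run:
```python
from axis import *
for f in ('w3','wrist13'):
    g=cv2.cvtColor(cv2.imread(f'pics/{f}.png'),cv2.COLOR_BGR2GRAY);g=cv2.GaussianBlur(g,(3,3),0).astype(float)
    l=[edge(g,r,296,306,1) for r in range(3,60,3)];q=[edge(g,r,326,336,-1) for r in range(3,60,3)]
    w=np.array(q)-l;print(f,w.mean().round(2),w.std().round(2),((np.array(q)+l)/2).mean().round(2))
    print(g[262:282,316].astype(int).tolist(), g[225:240,312].astype(int).tolist())
```

```text
w3 28.77 0.53 315.42
[127, 127, 126, 126, 125, 125, 126, 127, 126, 126, 126, 126, 124, 118, 99, 68, 36, 19, 16, 18] [231, 231, 231, 231, 228, 224, 218, 212, 196, 169, 147, 137, 133, 130, 126]
wrist13 27.97 0.35 315.57
[114, 115, 115, 114, 114, 115, 116, 116, 115, 113, 113, 114, 113, 107, 88, 57, 30, 17, 15, 16] [204, 204, 207, 210, 209, 203, 201, 202, 204, 205, 205, 204, 204, 205, 205]
```

Emit:
{"op": "play_rows", "data": {
  "slide": [
    [-0.46, -0.03, -0.03],
    [-0.46, -0.06, -0.03],
    [-0.45, -0.08, -0.03],
    [-0.45, -0.11, -0.03],
    [-0.44, -0.13, -0.03],
    [-0.43, -0.16, -0.03],
    [0, 0, 0],
    [0, 0, 0]
  ],
  "delta_rot": [
    [0, 0, -0.46],
    [0, 0, -0.46],
    [0, 0, -0.46],
    [0, 0, -0.46],
    [0, 0, -0.46],
    [0, 0, -0.46],
    [0, 0, 0],
    [0, 0, 0]
  ],
  "claw": [1, 1, 1, 1, 1, 1, 1, 1]
}}

```text
time_s: 16.85
position: [0.4639, -0.0209, 0.1583]
orientation: [-0.009, 0.997, 0.074, -0.003]
contact_force: [0.1, 0.2, -3.3]
finger_gap: 0.018
```

Run:
```python
from h import *
p,R=rpose();print(p,R.round(4),sense()['contact_force'].round(2))
plan([.4725,-.0223,.12],.139,3)
```

```text
[ 0.4638578  -0.02093723  0.15828954] [[ 0.989   0.1479 -0.0067]
 [ 0.148  -0.9888  0.0183]
 [-0.004  -0.0191 -0.9998]] [ 0.11  0.17 -3.28]
dist [ 0.0086422  -0.00136277 -0.03828954] rot/row [-0.053  0.011  0.026]
slide [[0.057, 0.022, 0.255], [0.056, 0.021, 0.255], [0.056, 0.019, 0.255]]
```

Arbor width dropped about 2.8%, which could mean ~0.03 rad of droop in the hand. I'll check that from outside before lowering.

Emit:
{"op": "play_rows", "data": {
  "slide": [
    [0.06, 0.02, 0.1],
    [0.06, 0.02, 0.1],
    [0.05, 0.02, 0.1],
    [0, 0, 0],
    [0, 0, 0]
  ],
  "delta_rot": [
    [0, 0.01, 0.03],
    [0, 0.01, 0.03],
    [0, 0.01, 0.03],
    [0, 0, 0],
    [0, 0, 0]
  ],
  "claw": [1, 1, 1, 1, 1]
}}

```text
time_s: 17.35
position: [0.475, -0.0232, 0.1406]
orientation: [-0.01, 0.998, 0.067, -0.001]
contact_force: [-0.1, 0.6, -2.3]
finger_gap: 0.0179
```

Run:
```python
from h import *
p,R=rpose();print(p,R.round(4))
m=-R[:,1];ax=p-R[:,2]*.0046
for n,w in (('scene',100),('side',100)):
    c=vision.calibration(n);b=cv2.cvtColor(vision.snapshot(n),cv2.COLOR_RGB2BGR)
    o=np.round(proj(c,ax+m*.06)-[75,55]).astype(int)
    v=cv2.resize(b[o[1]:o[1]+110,o[0]:o[0]+150],None,fx=5,fy=5,interpolation=cv2.INTER_CUBIC)
    for s in (-.042,.016,.133):
        u=(proj(c,ax+m*s)-o+.5)*5;cv2.circle(v,tuple(int(q) for q in u),3,(0,0,255),-1);print(n,s,u)
    cv2.imwrite(f'pics/{n}14.png',v);print(n,o)
cv2.imwrite('pics/wrist14.png',cv2.cvtColor(vision.snapshot('wrist'),cv2.COLOR_RGB2BGR))
```

```text
[ 0.47504106 -0.02323116  0.14055617] [[ 0.9911  0.1333 -0.0041]
 [ 0.1333 -0.9909  0.019 ]
 [-0.0015 -0.0194 -0.9998]]
scene -0.042 [171.26449644 457.88726406]
scene 0.016 [293.158676   350.13042188]
scene 0.133 [500.2609454  167.04795937]
scene [137 148]
side -0.042 [451.48028353 458.9176737 ]
side 0.016 [408.79902186 350.4803964 ]
side 0.133 [335.52303372 164.31325104]
side [169 173]
```

View pics/scene14.png

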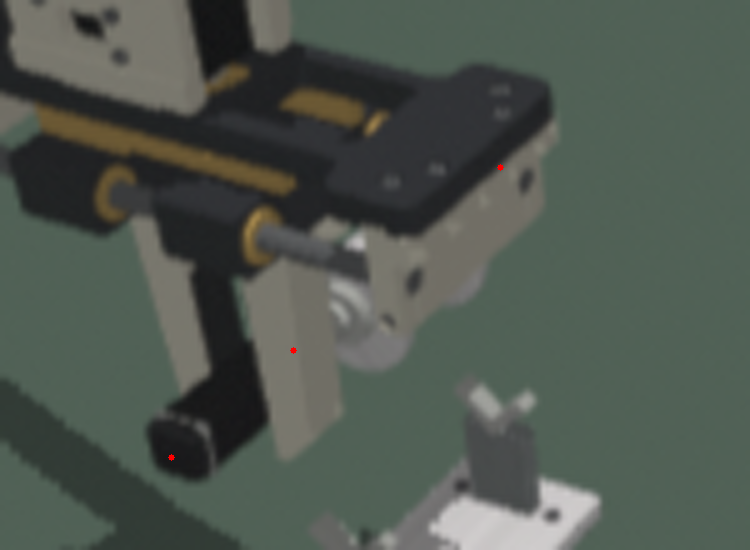

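View pics/wrist14.png

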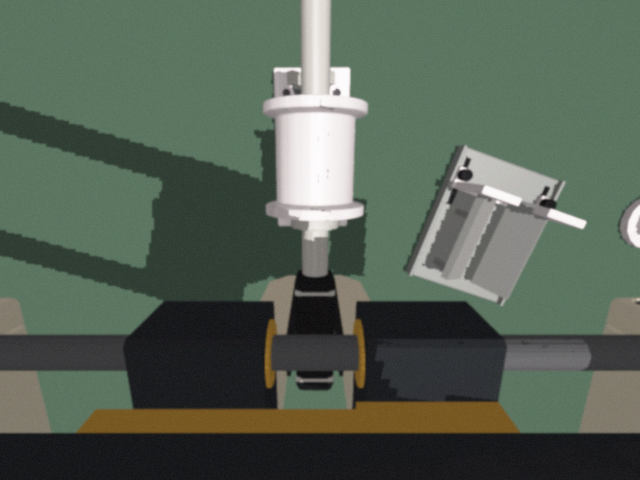

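Run:
```python
from axis import *
p,R=rpose();c=vision.calibration('wrist')
pr=lambda s,h:proj(c,p+R@np.array([0,-s,-.0046-h]))
print('handle front top',pr(.016,.009),'back top',pr(-.042,.009),'back bottom',pr(-.042,-.009))
print('collar front top',pr(.043,.011),'collar back top',pr(.038,.011))
for k in(.010,.012,.014,.018,.02):print(k,pr(k,.009)[1])
for f in ('w3','wrist14'):
    g=cv2.cvtColor(cv2.imread(f'pics/{f}.png'),cv2.COLOR_BGR2GRAY)
    print(f,g[368:395,316].tolist(),g[210:240,316].tolist())
    gg=cv2.GaussianBlur(g,(3,3),0).astype(float)
    l=[edge(gg,r,296,306,1) for r in range(3,60,3)];q=[edge(gg,r,326,336,-1) for r in range(3,60,3)]
    w=np.array(q)-l;print(w.mean(),w[:5].mean(),w[-5:].mean())
```

```text
handle front top [314.80124006 282.11309591] back top [314.8567828  393.10509237] back bottom [314.85116196 370.03868724]
collar front top [314.77101045 223.40783811] collar back top [314.77684123 235.04401203]
0.01 294.6204195215125
0.012 290.4800505055317
0.014 286.3110420291589
0.018 277.8859097993608
0.02 273.62917714064326
w3 [58, 55, 48, 30, 16, 22, 17, 22, 32, 67, 106, 119, 101, 60, 27, 30, 31, 27, 28, 39, 62, 93, 107, 110, 104, 108, 105] [236, 235, 236, 235, 235, 232, 213, 167, 126, 135, 178, 217, 231, 234, 234, 234, 235, 234, 233, 232, 227, 227, 229, 226, 203, 160, 134, 127, 125, 124]
28.768490427700954 29.445829725829718 28.228438228438243
wrist14 [56, 56, 50, 29, 13, 15, 20, 21, 21, 37, 70, 104, 117, 97, 59, 28, 24, 26, 28, 27, 30, 47, 74, 98, 109, 105, 105] [216, 241, 249, 251, 251, 250, 250, 250, 250, 247, 243, 235, 233, 233, 235, 236, 236, 235, 234, 230, 224, 227, 231, 234, 234, 231, 215, 169, 132, 128]
28.09453777216935 28.67232323232323 27.565382395382393
```

View pics/side14.png

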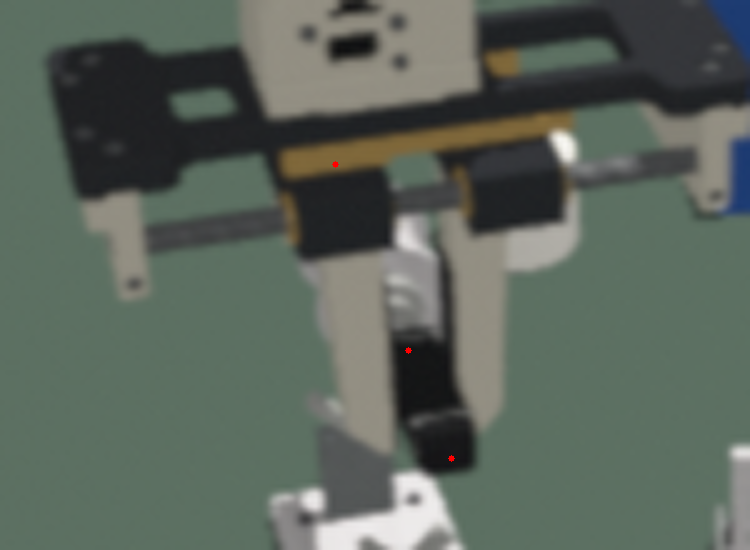

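The wrist image puts the droop in the hand at about 0.025 rad. The tool is pitched 0.019 rad tip-up, so the mandrel is about level and I'll keep that pitch. Now I'll line up over the rests and descend part way.

```bash
cat >> h.py <<'E'
def home(z,n,yaw=.139,dy=0):
    p,R=rpose();t=np.array([.4725,-.0223,z]);m=-R[:,1]
    d=R.T@(t-p);dyaw=yaw-np.arctan2(R[1,0],R[0,0])
    s=sense();print('t',s['time_s'],'p',p.round(4),'slide',(d/.05/n).round(3),'rotz',(-dyaw/.12/n).round(3),'pitch',m[2].round(4),'roll R20',R[2,0].round(4),'F',s['contact_force'].round(2),'T',s['wrist_torque'].round(2),'gap',s['finger_gap'].__round__(4))
E
python3 - <<'E'
from h import *
home(.085,4)
E
```

```text
t 17.5 p [ 0.475  -0.0232  0.141 ] slide [-0.011 -0.001  0.28 ] rotz -0.011 pitch 0.0193 roll R20 -0.001 F [-0.67  0.18 -2.  ] T [-0.23 -0.    0.01] gap 0.0179
```

Emit:
{"op": "play_rows", "data": {
  "slide": [
    [-0.01, 0, 0.28],
    [-0.01, 0, 0.28],
    [-0.01, 0, 0.28],
    [-0.01, 0, 0.2],
    [0, 0, 0],
    [0, 0, 0]
  ],
  "delta_rot": [
    [0, 0, -0.01],
    [0, 0, -0.01],
    [0, 0, -0.01],
    [0, 0, -0.01],
    [0, 0, 0],
    [0, 0, 0]
  ],
  "claw": [1, 1, 1, 1, 1, 1]
}}

```text
time_s: 18.1
position: [0.4715, -0.0221, 0.0834]
orientation: [-0.01, 0.998, 0.07, -0.002]
contact_force: [0.5, 0.1, -1.5]
finger_gap: 0.0178
```

Run:
```python
from h import *
home(.072,1)
```

```text
t 18.1 p [ 0.4715 -0.0221  0.0834] slide [0.02  0.011 0.228] rotz 0.002 pitch 0.0196 roll R20 -0.002 F [ 0.55  0.08 -1.52] T [-0.24  0.01  0.01] gap 0.0178
```

Emit:
{"op": "play_rows", "data": {
  "slide": [
    [0.015, 0, 0.12],
    [0, 0, 0.1],
    [0, 0, 0],
    [0, 0, 0]
  ],
  "delta_rot": [
    [0, 0, 0],
    [0, 0, 0],
    [0, 0, 0],
    [0, 0, 0]
  ],
  "claw": [1, 1, 1, 1]
}}

```text
time_s: 18.5
position: [0.4733, -0.022, 0.0727]
orientation: [-0.009, 0.998, 0.07, -0.001]
contact_force: [-0.2, 0.0, -2.9]
finger_gap: 0.0177
```

Run:
```python
from h import *
home(.065,1)
for n in ('wrist','scene','side'):
    b=cv2.cvtColor(vision.snapshot(n),cv2.COLOR_RGB2BGR)
    if n=='wrist': b=cv2.resize(b[0:290,220:420],None,fx=2,fy=2)
    else:
        o=(170,190) if n=='scene' else (190,200)
        b=cv2.resize(b[o[1]:o[1]+110,o[0]:o[0]+140],None,fx=5,fy=5,interpolation=cv2.INTER_CUBIC)
    cv2.imwrite(f'pics/{n}15.png',b)
```

```text
t 18.5 p [ 0.4733 -0.022   0.0727] slide [-0.016  0.008  0.153] rotz 0.002 pitch 0.019 roll R20 0.0 F [-0.17  0.01 -2.93] T [-0.24  0.03  0.02] gap 0.0177
```

View pics/wrist15.png

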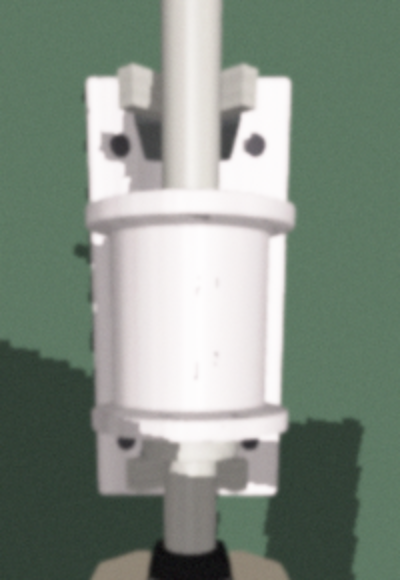

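View pics/scene15.png

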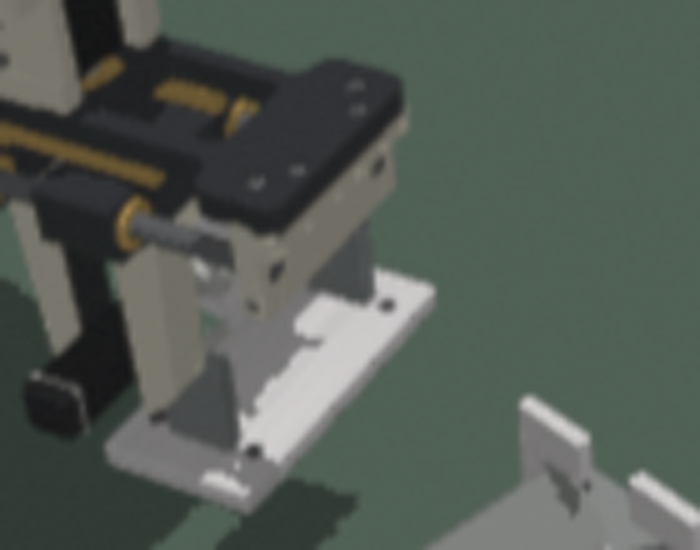

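The wrist view shows the mandrel centred between both V's (far V arms at crop 137 and 238, mandrel at 190), with the roller between the posts. Lowering slowly.

Emit:
{"op": "play_rows", "data": {
  "slide": [
    [-0.015, 0, 0.08],
    [0, 0, 0.08],
    [0, 0, 0.05],
    [0, 0, 0],
    [0, 0, 0]
  ],
  "delta_rot": [
    [0, 0, 0],
    [0, 0, 0],
    [0, 0, 0],
    [0, 0, 0],
    [0, 0, 0]
  ],
  "claw": [1, 1, 1, 1, 1]
}}

```text
time_s: 19.15
position: [0.4726, -0.0219, 0.0616]
orientation: [-0.009, 0.998, 0.07, -0.0]
contact_force: [-0.1, 0.4, -2.5]
finger_gap: 0.0179
```

Run:
```python
from h import *
home(.057,1)
```

```text
t 19.15 p [ 0.4726 -0.0219  0.0616] slide [-0.004  0.009  0.092] rotz 0.002 pitch 0.0188 roll R20 0.0007 F [-0.1   0.44 -2.55] T [-0.24  0.07  0.02] gap 0.0179
```

Emit:
{"op": "play_rows", "data": {
  "slide": [
    [0, 0, 0.03],
    [0, 0, 0.03],
    [0, 0, 0.03],
    [0, 0, 0]
  ],
  "delta_rot": [
    [0, 0, 0],
    [0, 0, 0],
    [0, 0, 0],
    [0, 0, 0]
  ],
  "claw": [1, 1, 1, 1]
}}

```text
time_s: 19.55
position: [0.4727, -0.0218, 0.0569]
orientation: [-0.009, 0.998, 0.07, -0.0]
contact_force: [-0.0, -0.8, -3.1]
finger_gap: 0.0178
```

Run:
```python
from h import *
home(.0554,1)
```

```text
t 19.55 p [ 0.4727 -0.0218  0.0569] slide [-0.006  0.009  0.03 ] rotz 0.002 pitch 0.0187 roll R20 0.0009 F [-0.03 -0.75 -3.13] T [-0.22  0.04  0.01] gap 0.0178
```

Emit:
{"op": "play_rows", "data": {
  "slide": [
    [0, 0, 0.02],
    [0, 0, 0.02],
    [0, 0, 0]
  ],
  "delta_rot": [
    [0, 0, 0],
    [0, 0, 0],
    [0, 0, 0]
  ],
  "claw": [1, 1, 1]
}}

```text
time_s: 19.85
position: [0.4731, -0.0218, 0.0557]
orientation: [-0.009, 0.998, 0.07, -0.0]
contact_force: [-3.1, -0.8, 1.7]
finger_gap: 0.0178
```

Run:
```python
from h import *
home(.0554,1)
```

```text
t 19.85 p [ 0.4731 -0.0218  0.0557] slide [-0.012  0.008  0.007] rotz 0.004 pitch 0.0186 roll R20 0.0012 F [-3.09 -0.85  1.67] T [0.01 0.5  0.14] gap 0.0178
```

Contact with the rests: the load is taken up (Fz −3 → +1.7 N). I'll ease the small sideways force with a −0.5 mm correction.

Emit:
{"op": "play_rows", "data": {
  "slide": [
    [-0.012, 0, 0.008],
    [-0.005, 0, 0.005],
    [0, 0, 0]
  ],
  "delta_rot": [
    [0, 0, 0],
    [0, 0, 0],
    [0, 0, 0]
  ],
  "claw": [1, 1, 1]
}}

```text
time_s: 20.15
position: [0.4727, -0.0219, 0.0555]
orientation: [-0.009, 0.998, 0.07, 0.001]
contact_force: [-0.9, -0.0, 1.0]
finger_gap: 0.0177
```

Run:
```python
from h import *
home(.0554,1)
for n in ('wrist',):
    b=cv2.cvtColor(vision.snapshot(n),cv2.COLOR_RGB2BGR)
    cv2.imwrite(f'pics/{n}16.png',cv2.resize(b[0:290,220:420],None,fx=2,fy=2))
```

```text
t 20.15 p [ 0.4727 -0.0219  0.0555] slide [-0.006  0.007  0.002] rotz 0.002 pitch 0.0186 roll R20 0.0025 F [-0.91 -0.02  1.04] T [-0.    0.25  0.02] gap 0.0177
```

View pics/wrist16.png

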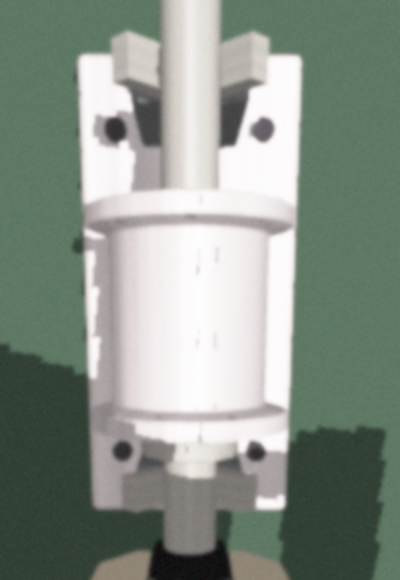

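Seated in both V's, with side forces under 1 N. Opening the gripper.

Emit:
{"op": "play_rows", "data": {
  "slide": [
    [0, 0, 0],
    [0, 0, 0],
    [0, 0, 0],
    [0, 0, 0],
    [0, 0, 0],
    [0, 0, 0],
    [0, 0, 0],
    [0, 0, 0]
  ],
  "delta_rot": [
    [0, 0, 0],
    [0, 0, 0],
    [0, 0, 0],
    [0, 0, 0],
    [0, 0, 0],
    [0, 0, 0],
    [0, 0, 0],
    [0, 0, 0]
  ],
  "claw": [0.5, 0.3, 0.1, 0, -0.2, -0.2, -0.2, -0.2]
}}

```text
time_s: 21.0
position: [0.4735, -0.022, 0.0558]
orientation: [-0.009, 0.998, 0.07, 0.001]
contact_force: [-0.5, -0.8, 0.1]
finger_gap: 0.0557
```

Run:
```python
from h import *
home(.0554,1)
b=cv2.cvtColor(vision.snapshot('wrist'),cv2.COLOR_RGB2BGR)
cv2.imwrite('pics/wrist17.png',cv2.resize(b[0:400,200:440],None,fx=1.5,fy=1.5))
```

```text
t 21.0 p [ 0.4735 -0.022   0.0558] slide [-0.02   0.003  0.008] rotz 0.001 pitch 0.0181 roll R20 0.004 F [-0.46 -0.8   0.11] T [-0.07  0.05  0.06] gap 0.0557
```

View pics/wrist17.png

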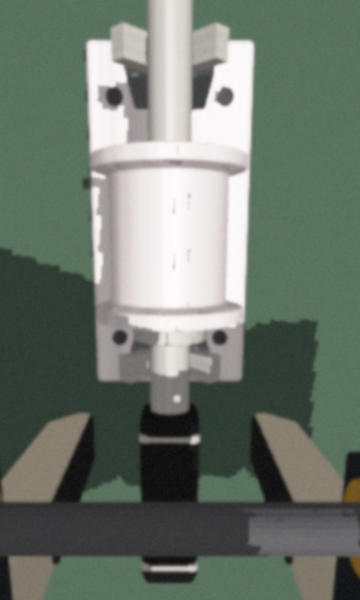

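Released: the fingers are clear of the handle and the mandrel lies in both V's. I'll back off upward and check.

Emit:
{"op": "play_rows", "data": {
  "slide": [
    [0, 0, -0.2],
    [0, 0.02, -0.4],
    [0, 0.15, -0.5],
    [0, 0.3, -0.5],
    [0, 0.3, -0.5],
    [0, 0.2, -0.3],
    [0, 0, 0],
    [0, 0, 0]
  ],
  "delta_rot": [
    [0, 0, 0],
    [0, 0, 0],
    [-0.05, 0, 0],
    [-0.05, 0, 0],
    [-0.05, 0, 0],
    [0, 0, 0],
    [0, 0, 0],
    [0, 0, 0]
  ],
  "claw": [-0.2, -0.2, -0.2, -0.2, -0.2, -0.2, -0.2, -0.2]
}}

```text
time_s: 21.85
position: [0.4795, -0.0729, 0.1837]
orientation: [0.0, 0.998, 0.07, 0.002]
contact_force: [0.2, 1.0, -0.9]
finger_gap: 0.0556
```

Run:
```python
from h import *
home(.0554,1)
import pickle
for n in ('wrist','scene','side'):
    c=vision.calibration(n);im=vision.snapshot(n);b=cv2.cvtColor(im,cv2.COLOR_RGB2BGR);cv2.imwrite(f'pics/{n}18f.png',b)
    pickle.dump((c,im),open(f'{n}18.pkl','wb'))
    if n=='wrist': b=cv2.resize(b[0:290,180:480],None,fx=2,fy=2)
    else:
        o=(150,180) if n=='scene' else (190,200)
        b=cv2.resize(b[o[1]:o[1]+130,o[0]:o[0]+140],None,fx=4.5,fy=4.5,interpolation=cv2.INTER_CUBIC)
    cv2.imwrite(f'pics/{n}18.png',b)
```

```text
t 21.85 p [ 0.4795 -0.0729  0.1837] slide [-0.009 -1.025  2.565] rotz 0.004 pitch -0.0013 roll R20 0.0044 F [ 0.19  0.99 -0.95] T [-0.03  0.09 -0.01] gap 0.0556
```

View pics/wrist18.png

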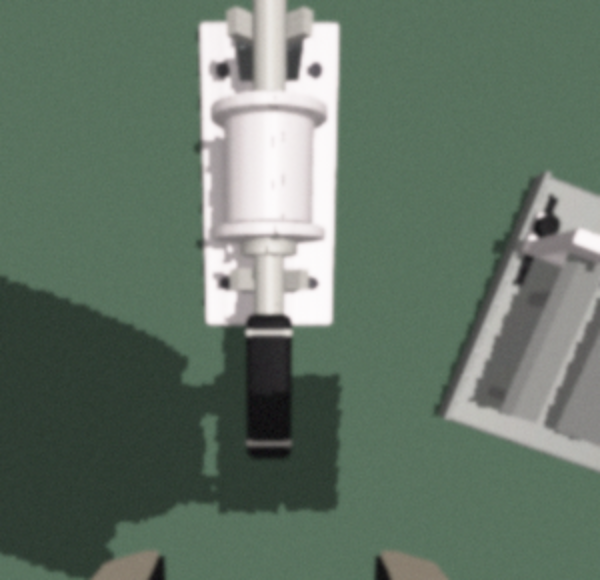

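View pics/scene18f.png

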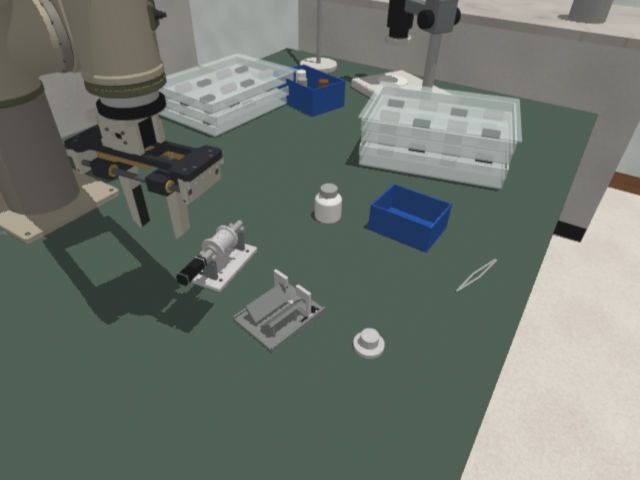

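View pics/side18.png

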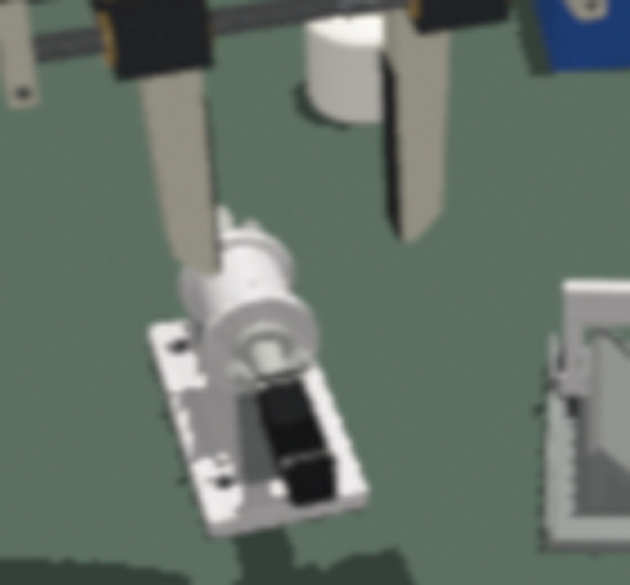

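The roller sits between the posts against the collar, and the jar, bin and hub appear at the same pixels as at the start. I'll do a last numeric check of axial seating and the collar gap.

Run:
```python
from h import *
import pickle
c,im=pickle.load(open('wrist18.pkl','rb'))
d=np.array([-.139,.990,0])
g=cv2.cvtColor(im,cv2.COLOR_RGB2GRAY)
u=lambda r:(180+269/2,r/2)
s=lambda r,z:round(1e3*float((plane(c,u(r),z)-[.474,-.035,0])@d),1)
print('handle front',s(318,.069),'rear',s(456,.060),'collar rear',s(255,.071),'collar front',s(240,.071),'near flange rear edge',s(239,.0805))
cc=lambda x,r,z:round(1e3*float((plane(c,(180+x/2,r/2),z)-[.474,-.035,0])@d),1)
print('post top edges',cc(240,268,.062),cc(240,292,.062),cc(298,266,.062),cc(298,290,.062))
print('far post',cc(240,8,.062),cc(300,10,.062),cc(240,36,.062))
```

```text
handle front 28.5 rear -28.2 collar rear 51.5 collar front 56.8 near flange rear edge 56.3
post top edges 47.3 38.3 48.1 39.1
far post 135.5 134.9 126.8
```

Run:
```python
from rig import order
print(order.close_job())
```

```text
the job is handed in; nothing more can be done
None
```

The roller now hangs on the mandrel in the V stand, up against the collar with the handle on its original side. I handed the job in at about 22 s of the 64 s allowed; no verdict came back.

- **Pick and thread:** I gripped the mandrel by the handle and fed it through the roller's bore without disturbing the roller.
- **Press:** The collar pushed the roller onto the end stop and held it there at about 8–10 N for at least 0.3 s.
- **Return:** I lifted the roller out on the mandrel and set it down in both V rests. Contact forces on landing were about 3 N. Then I let go and backed off.

**Last checks:**
- The camera shows the collar flush with the roller, to within about 0.5 mm.
- The mandrel lies about 3 mm from the nominal place along the rests, towards the handle; 7.5 mm is allowed.
- The roller is clear of both posts.
- The jar, bin and hub look unmoved in the scene view.

**Disagreements:**
- Grip position on the handle came out about 2 mm different between two camera estimates.
- The grip force was fixed at half the maximum, about 30 N, which is below the recommended 40 N. I gripped further forward on the handle to compensate, and with the roller on it the mandrel still drooped about 0.025 rad in the fingers. I tilted the tool to offset that.
- The height and tilt of the resting mandrel were only judged by eye, not measured.

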